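# Top up the setting tube, press the biscuits and start the timer

## Robot

A 6-joint arm with a two-finger parallel gripper is mounted at the origin on the work surface. World frame = base frame: x ahead of the robot, y to its left, z up, the work surface at z = 0. Lengths are in m, angles in rad, forces in N, time in s.
With the tool pointing down it reaches from about 0.25 to 0.775 m from the base axis. Payload 4 kg.
Tool frame: the origin (TCP) lies on the centre line of the jaws, within the pads' length; the fingertips stand 14 mm ahead of it and the grasp point (between the pads) lies 5 mm behind it (robot.tcp_to_tips is the distance from the TCP to the fingertips, in m); z points along the fingers, y is the line along which they close (so a half turn about z gives the same grasp; the last joint's range is limited). The gripper opens to 94 mm and grips with 3 to 60 N. Pads are 16 mm wide; open, the fingers measure 119 mm over their backs; the gripper's body (75 mm by 177 mm) begins 78 mm behind the grasp point.
Start: joints at [-1.264, 0.087, 1.371, -0, 1.684, -0.103], TCP at [0.219, -0.504, 0.22] pointing down, gripper open.
Joint ranges: [-3.1, 3.1], [-0.76, 2.03], [0.27, 2.55], [-1.08, 4.22], [0.17, 2.65], [-2.57, 2.57]. Speed limits (rad/s): [2.79, 2.79, 3.14, 3.14, 3.14, 3.14].

## Interface

Orientations are given as [roll, pitch, yaw] about the fixed x, y, z axes, in that order (R = Rz(yaw) Ry(pitch) Rx(roll)).
In Python, from bench import robot gives the robot as it stands.
- The arm moves only by the tool carry_out, never from a script. Its argument "increments" is a list of rows, each a list of 3 entries, a list of its own where there are three numbers: the closure in counts, from 0 (fully open) to 255 (shut), then the shift along the tool's x, y, z in mm, then the turn about the tool's z in degrees. In form: [[fingers, [dx, dy, dz], twist], ...]. A call has 1 to 8 rows; each row shifts and turns the commanded pose from where the row before left it, along the tool's axes as they then stand; what a row does not reach is not made up. A row lasts 1/10 s, in which the tool goes at most 50 mm and 8.59 degrees, less where a joint would pass 70% of its speed; a pose out of reach is approached as far as the arm can. A call with a gripper value outside its range is refused whole. The fingers move at their own pace and stop on an object; the grip force is fixed at half the most. Time passes only in rows, so rows that do not move let the fingers close. It gives the time, the measured TCP pose, the force, the opening and the grip force at its end, in the units of the state.
- robot.get_obs(): the state, without advancing time (a new reading comes with each control period).
- robot.snapshot(name): name is "scene" or "top" or "wrist"; returns the picture (384x512x3 uint8, blue, green, red); there is no depth.
- robot.get_calibration(name): a dict with "vfov" (degrees; the focal length in pixels is half the picture's height over the tangent of half this angle, whatever the lens; pixels are square), "cx", "cy" (the principal point, pixels), "T" (4x4, takes a point from camera to world coordinates). Camera axes: x right, y down, z forward; pixel columns grow to the right and rows downward; lengths in m; the calibration is good to about 2 mm. A picture is of the moment at which its call begins: read the wrist's pose just before it. get_calibration takes no time and is no camera call; for the wrist camera it gives the pose at the moment of the call.
- robot.close_job(): hands the job in; it is judged then, once.
The state is a dict: "time": time; "joint_positions": joint angles; "qvel": joint speeds; "joint_torque": joint torques, N m; "tool_pos": TCP position; "ee_rot": TCP orientation; "wrist_force": force on the tool from outside, world axes, zero at the start; "wrist_torque": the same for the moment, N m; "width": finger opening in m; "finger_force": force on a finger pad.
Only numpy, scipy, OpenCV 4.12 (cv2) and the standard library are available. Lean on these libraries where they do the work, as an engineer would, in place of code of your own. Each camera call takes 0.05 s, during which the arm holds its last target. There are 200 camera calls.

## Task

Stack filled biscuits from the baking sheet flat in the steel setting tube, on those already in it, until the top of the stack reaches the red line, leaving the spare biscuits lying flat on the sheet; then stand the press weight on the stack inside the tube. Only when the weight is on, start the kitchen timer: brace its back flat against the steel rail, press the green button fully in for a moment, and leave the timer standing there, square against the rail. Do not disturb the jar, the cake ring or the palette knife.

Things in the scene. Friction and masses are not known exactly. Their poses are not given: they have to be found in the camera images.
- biscuit_1: round chocolate-filled sandwich biscuit, rigid, 48 mm across and 10 mm thick, about 25 g; origin at the centre of its underside, z axis through its thickness. Starts lying flat on the baking sheet; four to six of these six are there (always enough), the others are absent
- biscuit_2: round chocolate-filled sandwich biscuit, rigid, 48 mm across and 10 mm thick, about 25 g; origin at the centre of its underside, z axis through its thickness. Starts lying flat on the baking sheet; four to six of these six are there (always enough), the others are absent
- biscuit_3: round chocolate-filled sandwich biscuit, rigid, 48 mm across and 10 mm thick, about 25 g; origin at the centre of its underside, z axis through its thickness. Starts lying flat on the baking sheet; four to six of these six are there (always enough), the others are absent
- biscuit_4: round chocolate-filled sandwich biscuit, rigid, 48 mm across and 10 mm thick, about 25 g; origin at the centre of its underside, z axis through its thickness. Starts lying flat on the baking sheet; four to six of these six are there (always enough), the others are absent
- biscuit_5: round chocolate-filled sandwich biscuit, rigid, 48 mm across and 10 mm thick, about 25 g; origin at the centre of its underside, z axis through its thickness. Starts lying flat on the baking sheet; four to six of these six are there (always enough), the others are absent
- biscuit_6: round chocolate-filled sandwich biscuit, rigid, 48 mm across and 10 mm thick, about 25 g; origin at the centre of its underside, z axis through its thickness. Starts lying flat on the baking sheet; four to six of these six are there (always enough), the others are absent
- loaded_1: round chocolate-filled sandwich biscuit, rigid, 48 mm across and 10 mm thick, about 25 g; origin at the centre of its underside, z axis through its thickness. Already lies at the bottom of the tube at the start; always there
- loaded_2: round chocolate-filled sandwich biscuit, rigid, 48 mm across and 10 mm thick, about 25 g; origin at the centre of its underside, z axis through its thickness. Lies in the tube on top of loaded_1 at the start, or is absent
- tube: fixed upright steel tube: foot 86 mm across, 6 mm thick; tube 53 mm inside, 59 mm outside, rim 80 mm above the bench. Two slots 34 mm wide run its whole height, open at the top and outwards, at its own +y and -y, so fingers holding a biscuit by its edge can go down in them. Red line (inside and out) 66 mm above the bench = height of six biscuits. Origin on its axis at bench level, z up
- tube_floor (a point): point on the tube's axis at its inner floor, 6 mm above the bench; same axes as the tube
- fill_line (a point): point on the tube's axis at the middle of the red line, 60 mm above the tube's floor and 14 mm below its rim
- sheet: flat aluminium baking sheet that does not move, 200 mm (its x) by 310 mm (its y), 5 mm thick, with a low turned-up edge 12 mm high along each of its two ends at its own +x and -x; origin at the centre of its underside, z up
- press_weight: loose steel weight, about 0.3 kg: disc 48 mm across, 18 mm thick; on it a neck 14 mm across, then a black cylindrical grip 22 mm across from 30 to 56 mm above its underside; fits in the tube. Stands on the bench at the start. Origin at the centre of its underside, z up along the grip
- timer: loose white standing kitchen timer, about 0.13 kg, 50 mm deep (its x), 66 mm wide (its y), 66 mm high; its front with display and buttons looks along its own -x, its plain back along its own +x. Origin at the centre of its underside, z up. It slides on the bench if its button is pushed with nothing behind it
- start_button (a joint): travel in m of the round green start button on the timer's front: 0 out, 0.005 fully pressed in (towards the timer's +x). A spring pushes it out: it starts to move at 1.5 N and takes 4 N to go fully in
- start_face (a point): centre of the outer face of the start button, 23 mm across; it stands 9 mm proud of the timer's front (34 mm in front of the timer's origin) and 22 mm above its underside, and moves with the button
- rail: low straight stainless rail bolted to the bench, 14 mm thick (its x), 240 mm long (its y), 36 mm high; its flat front face is 7 mm from its origin towards its own -x, and faces the robot's side. Origin at the centre of its underside, z up. Two bolt feet are on its far side
- jar: bystander: amber glass jar with red lid, 54 mm across, 75 mm high, origin at the centre of its underside
- cake_ring: bystander: thin steel cake ring, 80 mm across, 45 mm high, origin at the centre of its underside
- palette_knife: bystander: palette knife with a wooden handle lying on the bench; origin on its underside
Not all that is in view belongs to the job. What is shaped like the biscuit_6 but blue is not meant. Leave any white look-alike of the biscuit_5 alone.

How it is judged:
By the outcome, as a careful person would: the job done as asked, in the order asked, and still so for the second after the job is handed in, with the robot touching nothing.
Of biscuit_1, biscuit_2, biscuit_3, biscuit_4, biscuit_5 only 4 to 5 are there at a start; the rules pass over those that are not, and their reading is None.
Of loaded_2, biscuit_6 only 1 to 2 are there at a start; the rules pass over those that are not, and their reading is None.
At some moment in a run one of press_weight, timer may be knocked a few centimetres aside while the robot is not near it.
It also fails if it takes over 200 s, if anything falls off the work surface, if the arm or the gripper's body presses on something with over 40 N, if the wrist force passes 120 N, or if a joint passes its speed limit or range.

## Working session

There is one attempt and no reset: what is moved stays moved. The work goes in short steps, Python scripts to look and compute and a tool call to move; the robot and the scene stay as the last step left them, time stands still between calls to the robot, and variables do not carry over. Pictures are saved under pics/ and viewed, at most 14 in all, crops included, and the job is handed in when it is done.

Besides the shell and the picture viewer there is one more tool, called after "Request:" as a command line: name --argument value ..., lists and objects as JSON in quotes. carry_out: Moves the arm, as the interface text tells. Its arguments: {"type":"object","properties":{"increments":{"type":"array","items":{"type":"array"}}},"required":["increments"]}

```bash
mkdir -p pics; ls; cat > h.py <<'E'
import numpy as np, cv2
from bench import robot
from scipy.spatial.transform import Rotation as R
def cal(n):
    c=robot.get_calibration(n); return c, 192/np.tan(np.radians(c['vfov'])/2), np.array(c['T'])
def snap(n,f):
    k=cal(n); im=robot.snapshot(n); cv2.imwrite('pics/'+f,im); return im,k
def pt(k,u,v,z):
    c,f,T=k; d=T[:3,:3]@np.array([(u-c['cx'])/f,(v-c['cy'])/f,1]); o=T[:3,3]
    return o+d*(z-o[2])/d[2]
def px(k,p):
    c,f,T=k; q=T[:3,:3].T@(np.array(p)-T[:3,3]); return q[:2]/q[2]*f+[c['cx'],c['cy']]
E
python3 - <<'E'
from h import *
for n in ('top','scene','wrist'):
    im,k=snap(n,n+'0.png'); print(n,k[0]['vfov'],{a:b for a,b in k[0].items() if a not in('T','vfov')},k[2].round(3).tolist())
a=cv2.imread('pics/top0.png');cv2.imwrite('pics/top0b.png',cv2.resize(a,(800,600),interpolation=cv2.INTER_CUBIC))
a=cv2.imread('pics/scene0.png');cv2.imwrite('pics/scene0b.png',cv2.resize(a,(800,600),interpolation=cv2.INTER_CUBIC))
o=robot.get_obs();print(o)
E
```

```text
pics
top 44.02085158054352 {'cx': 256.87150285173175, 'cy': 193.50046166604304} [[-0.004, -0.997, 0.076, 0.522], [-1.0, 0.004, -0.003, -0.083], [0.003, -0.076, -0.997, 1.304], [0.0, 0.0, 0.0, 1.0]]
scene 55.01729575055951 {'cx': 251.92862773990967, 'cy': 185.87974344658213} [[-0.67, 0.392, -0.631, 1.321], [0.743, 0.359, -0.565, 0.548], [0.005, -0.847, -0.532, 0.676], [0.0, 0.0, 0.0, 1.0]]
wrist 59.01376726597415 {'cx': 257.164648441812, 'cy': 187.66868044780787} [[0.4, -0.886, -0.233, 0.287], [-0.916, -0.388, -0.098, -0.475], [-0.003, 0.253, -0.967, 0.384], [0.0, 0.0, 0.0, 1.0]]
{'time': 0.15, 'joint_positions': array([-1.26409373e+00,  8.77905508e-02,  1.37186672e+00,  1.70848014e-05,
        1.68357783e+00, -1.03098362e-01]), 'qvel': array([ 0.00118099, -0.00287571, -0.00391399, -0.00052619, -0.00121079,
       -0.00145982]), 'joint_torque': array([ 1.60012245e-03, -3.40643156e+01, -3.02792788e+01,  7.19123636e-02,
        3.05477448e-02, -1.17905411e-04]), 'tool_pos': array([ 0.21902193, -0.50409722,  0.2185906 ]), 'ee_rot': array([-3.13996068e+00, -1.85922444e-04,  4.09802720e-01]), 'wrist_force': array([ 0.24245682, -0.83821469, -0.40762517]), 'wrist_torque': array([ 0.03671296, -0.03976455, -0.03726589]), 'finger_force': 0.0, 'width': 0.09389135761988181}
```

View pics/top0b.png

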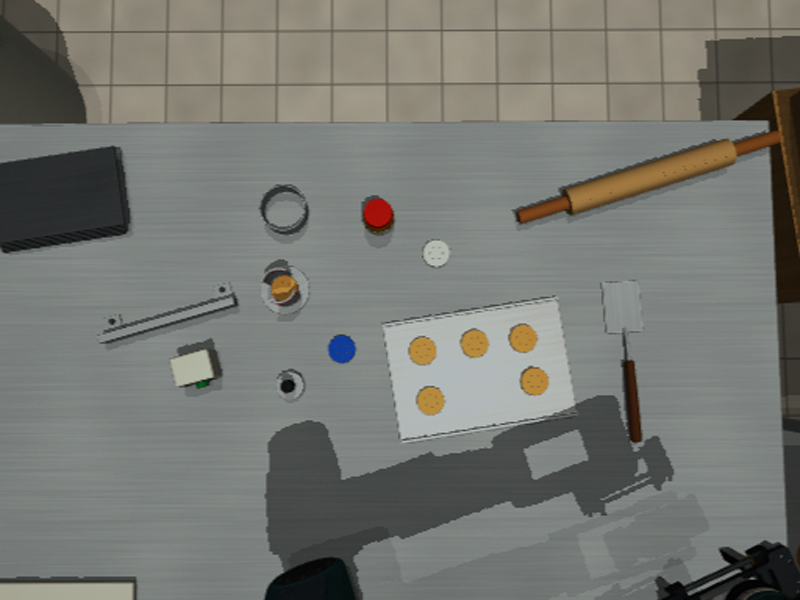

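View pics/scene0b.png

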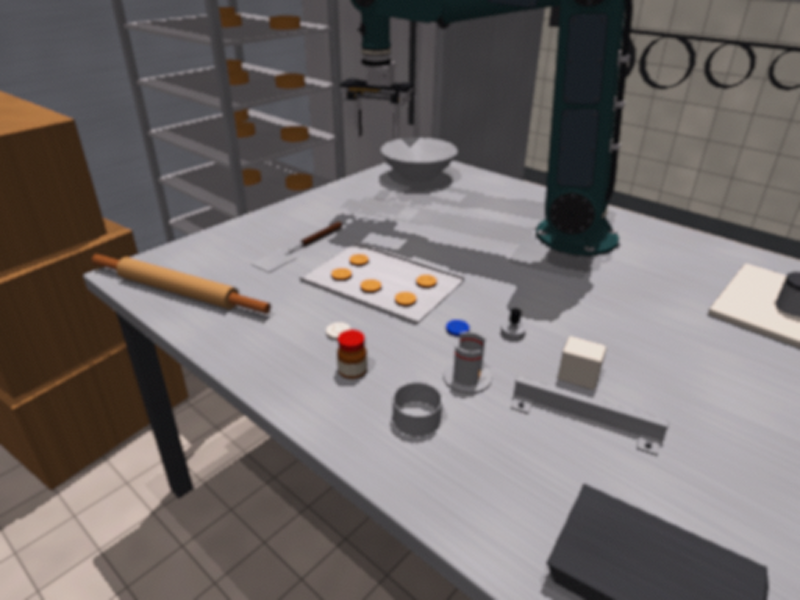

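The top view (800-px scale) shows five orange biscuits on the sheet at (423,350), (474,343), (523,338), (534,380) and (430,400). The look-alikes off the sheet are a blue disc at (342,349) and a white one at (436,253), neither wanted. The tube is at (285,290), the weight at (290,385), the timer at (193,368) with its button towards -x, and the rail runs from (100,338) to (236,300).

```bash
python3 - <<'E'
from h import *
im=cv2.imread('pics/top0.png');k=cal('top');hsv=cv2.cvtColor(im,cv2.COLOR_BGR2HSV)
s=.64
print('reach scale mm/px',1e3*np.linalg.norm(pt(k,256,200,0)-pt(k,257,200,0)))
m=cv2.inRange(hsv,(8,100,100),(25,255,255))
for c in cv2.findContours(m,0,2)[0]:
    a=cv2.contourArea(c)
    if 80<a<600:
        (u,v),r=cv2.minEnclosingCircle(c); M=cv2.moments(c);u,v=M['m10']/a,M['m01']/a
        print('bis',round(u/s),round(v/s),round(a),'r',round(r,1),pt(k,u,v,.015).round(4))
g=lambda u,v,z:pt(k,u*s,v*s,z).round(4)
print('tubefoot',g(285,290,.006),'weight grip top',g(288,386,.056),'weight base',g(290,385,.018))
print('timer top corners',[g(*p,.066) for p in((170,360),(211,348),(217,376),(177,389))])
print('rail front top ends',[g(*p,.036) for p in((99,342),(236,304))])
print('sheet corners',[g(*p,.012) for p in((383,325),(556,297),(577,413),(402,440))])
print('jar',g(378,212,.075),'ring',g(284,208,.045),'knife',g(622,307,0),g(630,400,0.01),'blue',g(342,349,.01))
c=im[170:280,100:230];cv2.imwrite('pics/c1.png',cv2.resize(c,None,fx=5.5,fy=5.5,interpolation=cv2.INTER_CUBIC))
E
```

```text
reach scale mm/px 2.7511930579529498
bis 430 400 215 r 8.8 [ 0.4509 -0.1353  0.015 ]
bis 534 381 222 r 8.8 [ 0.4835 -0.3155  0.015 ]
bis 422 350 214 r 8.7 [ 0.5368 -0.1223  0.015 ]
bis 474 343 219 r 8.8 [ 0.549  -0.2127  0.015 ]
bis 522 338 214 r 8.9 [ 0.5577 -0.297   0.015 ]
bis 283 287 176 r 8.5 [0.6482 0.1199 0.015 ]
bis 544 209 152 r 15.8 [ 0.7841 -0.3382  0.015 ]
tubefoot [0.6433 0.1173 0.006 ] weight grip top [0.4775 0.1033 0.056 ] weight base [0.4778 0.1055 0.018 ]
timer top corners [array([0.5216, 0.2982, 0.066 ]), array([0.5413, 0.2304, 0.066 ]), array([0.4948, 0.2197, 0.066 ]), array([0.4737, 0.2857, 0.066 ])]
rail front top ends [array([0.5527, 0.429 , 0.036 ]), array([0.6168, 0.1963, 0.036 ])]
sheet corners [array([ 0.5808, -0.0548,  0.012 ]), array([ 0.6286, -0.3574,  0.012 ]), array([ 0.4273, -0.3896,  0.012 ]), array([ 0.3826, -0.0871,  0.012 ])]
jar [ 0.7676 -0.0483  0.075 ] ring [0.7811 0.114  0.045 ] knife [ 0.6114 -0.476   0.    ] [ 0.4491 -0.4825  0.01  ] blue [0.5394 0.0167 0.01  ]
```

View pics/c1.png

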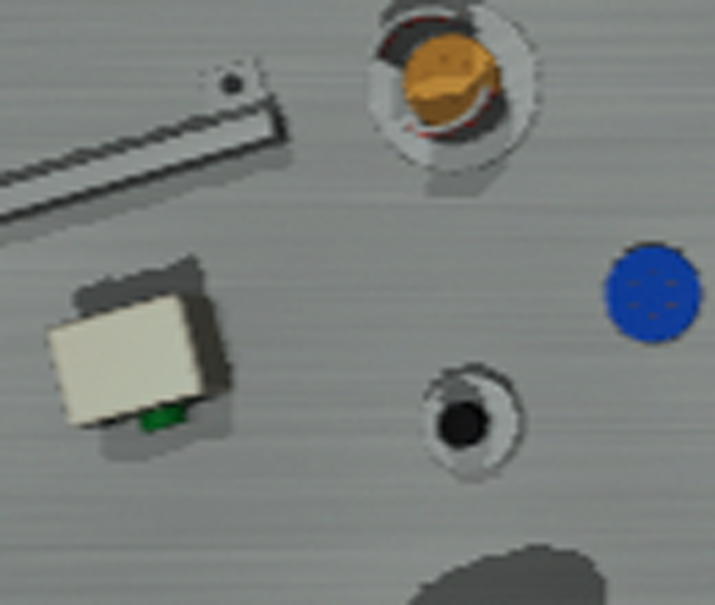

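The crop shows the tube with open gaps roughly at left and right, the weight's grip at crop (463,425), and the timer's green button facing -x. Next I look from close by: the wrist camera over the sheet, then over the tube.

Request:
carry_out --increments '[[0, [41.7, -20.9, -4], 0], [0, [41.7, -20.9, -4], 0], [0, [41.7, -20.9, -4], 0], [0, [41.7, -20.9, -4], 0], [0, [41.7, -20.9, -4], 0], [0, [41.7, -20.9, -4], 0], [0, [41.7, -20.9, -4], 0], [0, [0, 0, 0], 0]]'

```text
time: 0.95
tool_pos: [0.4314, -0.2498, 0.2479]
ee_rot: [-3.141, -0.002, 0.418]
wrist_force: [-0.1, 0.2, -0.2]
width: 0.094
finger_force: 0.0
```

```bash
cat >> h.py <<'E'
def blobs(im,k,z,lo=(8,100,90),hi=(25,255,255),amin=300,amax=9e9):
    m=cv2.inRange(cv2.cvtColor(im,cv2.COLOR_BGR2HSV),lo,hi); out=[]
    for c in cv2.findContours(m,0,2)[0]:
        a=cv2.contourArea(c)
        if amin<a<amax:
            (u,v),_,_=cv2.fitEllipse(c); out.append((round(u),round(v),round(a),pt(k,u,v,z).round(4)))
    return out
def to(x,y,z,yaw=None):
    o=robot.get_obs(); p,r=o['tool_pos'],o['ee_rot']; Rm=R.from_euler('xyz',r).as_matrix()
    d=Rm.T@(np.array([x,y,z])-p)*1e3
    print('mm',d.round(1),'norm',np.linalg.norm(d).round(),'twist', None if yaw is None else np.degrees(r[2]-yaw).round(1),'at',p.round(4),np.degrees(r).round(2))
E
python3 - <<'E'
from h import *
im,k=snap('wrist','w1.png')
for b in blobs(im,k,.015): print(b)
E
```

```text
(326, 145, 1220, array([ 0.4847, -0.3144,  0.015 ]))
(173, 107, 1320, array([ 0.4522, -0.1352,  0.015 ]))
(342, 78, 1389, array([ 0.5589, -0.2964,  0.015 ]))
(270, 52, 1460, array([ 0.5503, -0.2121,  0.015 ]))
(189, 27, 1547, array([ 0.5382, -0.1215,  0.015 ]))
```

View pics/w1.png

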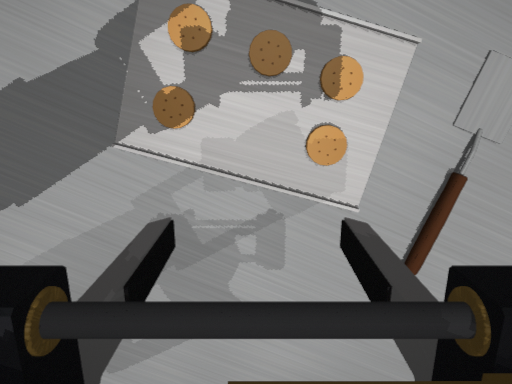

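The wrist picture shows the same five biscuits, and the two cameras agree within 1.5 mm. Next, the tube.

Request:
carry_out --increments '[[0, [33.6, -31.3, 0], 0], [0, [33.6, -31.3, 0], 0], [0, [33.6, -31.3, 0], 0], [0, [33.6, -31.3, 0], 0], [0, [33.6, -31.3, 0], 0], [0, [33.6, -31.3, 0], 0], [0, [33.6, -31.3, 0], 0], [0, [33.6, -31.3, 0], 0]]'

```text
time: 1.8
tool_pos: [0.5759, 0.0825, 0.247]
ee_rot: [3.141, 0.001, 0.407]
wrist_force: [0.3, -0.1, 0.1]
width: 0.0943
finger_force: 0.0
```

Request:
carry_out --increments '[[0, [0, 0, 0], 0], [0, [0, 0, 0], 0]]'

```text
time: 2.0
tool_pos: [0.5753, 0.0818, 0.2465]
ee_rot: [3.141, 0.002, 0.41]
wrist_force: [-1.0, 0.5, 0.2]
width: 0.0941
finger_force: 0.0
```

```bash
python3 - <<'E'
from h import *
im,k=snap('wrist','w2.png')
print(robot.get_obs()['tool_pos'])
u,v=px(k,(.645,.1185,.06));print('tube px',u,v)
u,v=int(u),int(v);y0,x0=max(0,v-70),max(0,u-80)
print(y0,x0)
cv2.imwrite('pics/w2c.png',cv2.resize(im[y0:y0+140,x0:x0+170],None,fx=4,fy=4,interpolation=cv2.INTER_CUBIC))
for z in(.016,.026): print(blobs(im,k,z))
E
```

```text
[0.57514874 0.08104886 0.24682116]
tube px 251.240844207351 93.56610294141733
23 171
[(457, 267, 436, array([ 0.5533, -0.2085,  0.016 ])), (397, 246, 433, array([ 0.5485, -0.1234,  0.016 ])), (252, 92, 1364, array([0.6478, 0.119 , 0.016 ]))]
[(457, 267, 436, array([ 0.5556, -0.2004,  0.026 ])), (397, 246, 433, array([ 0.5509, -0.1175,  0.026 ])), (252, 92, 1364, array([0.6476, 0.1188, 0.026 ]))]
```

View pics/w2c.png

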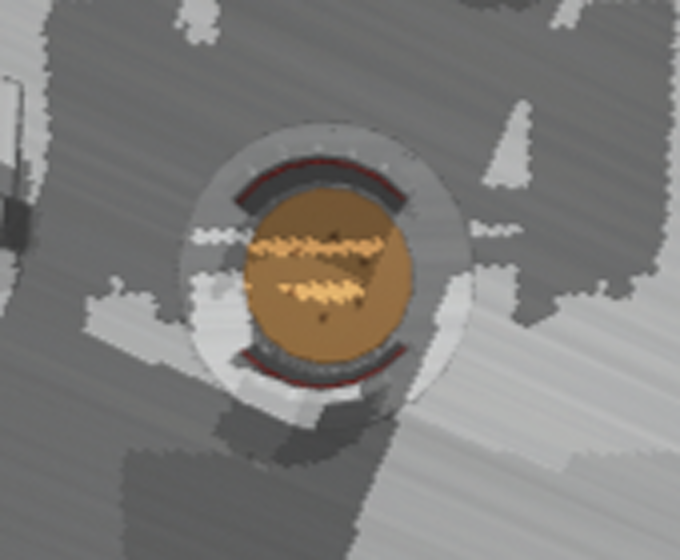

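The tube is clear, and its slots run along the image's horizontal, which is tool y at the present yaw of 0.41. The tube centre is near crop (323,271), with the loaded biscuit at crop (328,275).

```bash
python3 - <<'E'
from h import *
im=cv2.imread('pics/w2.png');k=cal('wrist')
q=lambda u,v,z:pt(k,171+u/4,23+v/4,z)
f=[q(*p,.006) for p in((181,270),(473,270),(327,122),(327,417))]
print('foot',np.mean(f,0).round(4),np.linalg.norm(f[0]-f[1]),np.linalg.norm(f[2]-f[3]))
a,b=q(322,157,.08),q(322,387,.08);print('rim',(a+b)/2,np.linalg.norm(a-b))
c=[q(*p,.08) for p in((237,202),(405,203),(405,349),(243,349))];print('corners',np.mean(c,0),[ (x-y).round(4) for x,y in((c[0],c[3]),(c[1],c[2]))],[np.degrees(np.arctan2(*(x-y)[1::-1])) for x,y in((c[0],c[3]),(c[1],c[2]))])
m=cv2.inRange(cv2.cvtColor(im,cv2.COLOR_BGR2HSV),(8,90,60),(25,255,255))
n,l,s,_=cv2.connectedComponentsWithStats(m);i=l[92,252];print('bis box',s[i])
x,y,w,h,_=s[i]
for z in(.016,.026):print(z,np.linalg.norm(pt(k,x,y+h/2,z)-pt(k,x+w,y+h/2,z)),np.linalg.norm(pt(k,x+w/2,y,z)-pt(k,x+w/2,y+h,z)),pt(k,x+w/2,y+h/2,z))
# top view calibration ref
E
```

```text
foot [0.6487 0.1184 0.006 ] 0.08405954063400033 0.08170182166872651
rim [0.64668026 0.1177445  0.08      ] 0.05213015596091163
corners [0.64624367 0.11742329 0.08      ] [array([0.0303, 0.014 , 0.    ]), array([0.0302, 0.0136, 0.    ])] [np.float64(24.794636591881485), np.float64(24.14215434386134)]
bis box [ 232   70   42   44 1435]
0.016 0.04722379893717512 0.047634421820569435 [0.64758613 0.11746031 0.016     ]
0.026 0.046032105052536305 0.04643236585600375 [0.64748029 0.11727956 0.026     ]
```

```bash
cat >> h.py <<'E'
YAW=.427
def seg(p,q,yaw=YAW):
    c,s=np.cos(yaw),np.sin(yaw); d=(np.array(q)-np.array(p))*1e3
    t=np.array([c*d[0]+s*d[1], s*d[0]-c*d[1], -d[2]]); n=int(np.ceil(np.linalg.norm(t)/47)); print('total',t.round(1),'rows',n,'each',(t/n).round(2))
B=dict(A=(.4515,-.1352),B=(.484,-.315),C=(.5375,-.122),D=(.5497,-.2124),E=(.5583,-.2967)); TUBE=(.6472,.1178)
E
python3 - <<'E'
from h import *
p=robot.get_obs()['tool_pos']
seg(p,(*B['C'],.08))
for b in 'ABCDE': print(b); seg((*B[b],.13),(*TUBE,.13))
E
```

```text
total [-118.4  169.2  166.8] rows 6 each [-19.73  28.2   27.8 ]
A
total [ 282.9 -149.2   -0. ] rows 7 each [ 40.42 -21.32  -0.  ]
B
total [ 327.8 -326.4   -0. ] rows 10 each [ 32.78 -32.64  -0.  ]
C
total [ 199.2 -172.8   -0. ] rows 6 each [ 33.19 -28.81  -0.  ]
D
total [ 225.5 -260.2   -0. ] rows 8 each [ 28.19 -32.52  -0.  ]
E
total [ 252.6 -340.5   -0. ] rows 10 each [ 25.26 -34.05  -0.  ]
```

Request:
carry_out --increments '[[76, [0, 0, 0], -1.0], [76, [-19.7, 28.2, 27.8], 0], [76, [-19.7, 28.2, 27.8], 0], [76, [-19.7, 28.2, 27.8], 0], [76, [-19.7, 28.2, 27.8], 0], [76, [-19.7, 28.2, 27.8], 0], [76, [-19.7, 28.2, 27.8], 0], [76, [0, 0, 0], 0]]'

```text
time: 2.85
tool_pos: [0.5332, -0.1245, 0.0762]
ee_rot: [-3.137, 0.008, 0.42]
wrist_force: [-0.4, 0.3, 0.7]
width: 0.0662
finger_force: 0.0
```

```bash
python3 - <<'E'
from h import *
to(*B['C'],.0205,YAW)
im,k=snap('wrist','w3.png')
print(px(k,(*B['C'],.015)),blobs(im,k,.015))
E
```

```text
mm [ 5.4 -0.3 55.7] norm 56.0 twist -0.4 at [ 0.5332 -0.1245  0.0762] [-179.76    0.44   24.08]
[256.50023822 200.25928625] [(227, 300, 1128, array([ 0.4562, -0.1339,  0.015 ])), (493, 258, 1574, array([ 0.5685, -0.297 ,  0.015 ])), (380, 231, 2962, array([ 0.5527, -0.2116,  0.015 ])), (257, 198, 3410, array([ 0.5393, -0.1213,  0.015 ]))]
```

View pics/w3.png

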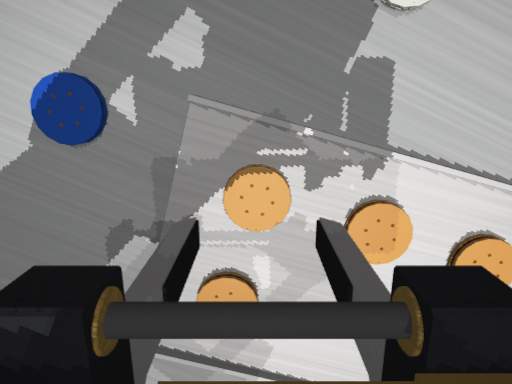

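The wrist view shows biscuit C at pixel (257,198), directly ahead of the open fingers, and the blue disc at (68,108) well clear. Descending in part, then re-reading.

Request:
carry_out --increments '[[76, [3, 0, 20], 0], [76, [3, 0, 20], 0], [76, [0, 0, 0], 0], [76, [0, 0, 0], 0], [76, [0, 0, 0], 0]]'

```text
time: 3.4
tool_pos: [0.5445, -0.1179, 0.0428]
ee_rot: [3.139, -0.003, 0.428]
wrist_force: [0.6, 0.7, 0.8]
width: 0.0658
finger_force: 0.0
```

```bash
python3 - <<'E'
from h import *
to(.5385,-.1215,.0205,YAW)
E
```

```text
mm [-7.   0.7 22.3] norm 23.0 twist 0.0 at [ 0.5445 -0.1179  0.0428] [ 1.7987e+02 -1.5000e-01  2.4500e+01]
```

Request:
carry_out --increments '[[76, [-7, 0.7, 6], 0], [76, [0, 0, 8], 0], [76, [0, 0, 8], 0], [76, [0, 0, 0], 0], [76, [0, 0, 0], 0]]'

```text
time: 3.9
tool_pos: [0.5373, -0.1214, 0.0193]
ee_rot: [3.141, 0.0, 0.427]
wrist_force: [-1.3, -0.1, 5.0]
width: 0.066
finger_force: 2.8
```

Request:
carry_out --increments '[[160, [0, 0, 0], 0], [160, [0, 0, 0], 0], [160, [0, 0, 0], 0], [160, [0, 0, 0], 0], [160, [0, 0, 0], 0]]'

```text
time: 4.4
tool_pos: [0.5379, -0.1212, 0.0193]
ee_rot: [3.141, -0.001, 0.427]
wrist_force: [-0.6, 1.5, 4.7]
width: 0.0474
finger_force: 30.6
```

Request:
carry_out --increments '[[160, [0, 0, -30], 0], [160, [0, 0, -30], 0], [160, [0, 0, -30], 0], [160, [0, 0, 0], 0], [160, [0, 0, 0], 0]]'

```text
time: 4.9
tool_pos: [0.5372, -0.1213, 0.1082]
ee_rot: [3.141, -0.0, 0.427]
wrist_force: [0.4, 0.1, -0.7]
width: 0.0472
finger_force: 30.0
```

```bash
python3 - <<'E'
from h import *
o=robot.get_obs();print(o['tool_pos'],o['width'],o['finger_force'],o['ee_rot']);seg(o['tool_pos'],(*TUBE,.12))
im,k=snap('wrist','w4.png')
p=o['tool_pos'];print(blobs(im,k,p[2]-.0055))
E
```

```text
[ 0.53724788 -0.12128792  0.10823579] 0.04722601444176036 29.999854266643524 [ 3.14132922e+00 -7.36752369e-05  4.27246123e-01]
total [ 199.1 -172.1  -11.8] rows 6 each [ 33.18 -28.68  -1.96]
[(460, 253, 2062, array([ 0.5762, -0.226 ,  0.1027])), (365, 224, 2483, array([ 0.5695, -0.1704,  0.1027])), (252, 246, 7140, array([ 0.5328, -0.1208,  0.1027]))]
```

View pics/w4.png

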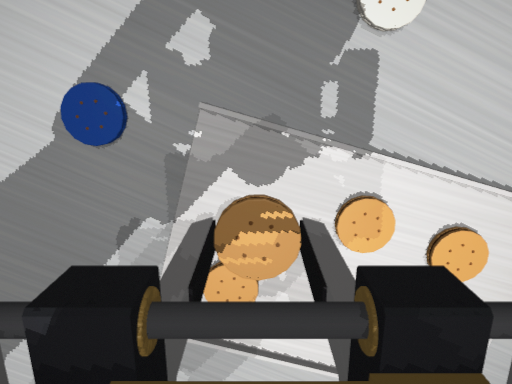

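```bash
python3 - <<'E'
from h import *
im=cv2.imread('pics/w4.png');k=cal('wrist');p=robot.get_obs()['tool_pos']
m=cv2.inRange(cv2.cvtColor(im,cv2.COLOR_BGR2HSV),(8,100,90),(25,255,255))
n,l,s,_=cv2.connectedComponentsWithStats(m);i=l[246,252];x,y,w,h,_=s[i];print(s[i]);z=p[2]-.0043
a,b,c,d=pt(k,x,y+h/2,z),pt(k,x+w,y+h/2,z),pt(k,x+w/2,y,z),pt(k,x+w/2,y+h,z)
print(np.linalg.norm(a-b),np.linalg.norm(c-d),(a+b)/2,(c+d)/2,p, px(k,(p[0],p[1],p[2]-.0043)))
E
```

```text
[ 203  195   98  107 7240]
0.05323017391169506 0.06321330178993109 [ 0.5310585  -0.12066457  0.10262584] [ 0.5298054  -0.12124489  0.10262584] [ 0.53640607 -0.121015    0.10692584] [256.65702206 240.45270994]
```

The held biscuit spans about rows 195–279 and columns 214–300, so it sits about 1–2 mm ahead of the TCP along tool x. Next I hover over the tube and check.

Request:
carry_out --increments '[[160, [33.0, -28.7, -1.5], 0], [160, [33.0, -28.7, -1.5], 0], [160, [33.0, -28.7, -1.5], 0], [160, [33.0, -28.7, -1.5], 0], [160, [33.0, -28.7, -1.5], 0], [160, [33.0, -28.7, -1.5], 0], [160, [0, 0, 0], 0], [160, [0, 0, 0], 0]]'

```text
time: 5.75
tool_pos: [0.6448, 0.1181, 0.1145]
ee_rot: [-3.141, 0.005, 0.429]
wrist_force: [0.2, -1.4, -0.5]
width: 0.0472
finger_force: 30.0
```

Request:
carry_out --increments '[[160, [0, 0, 0], 0], [160, [0, 0, 0], 0]]'

```text
time: 5.95
tool_pos: [0.6454, 0.1159, 0.1169]
ee_rot: [-3.142, 0.002, 0.425]
wrist_force: [-0.4, -0.1, -0.4]
width: 0.0475
finger_force: 30.0
```

```bash
python3 - <<'E'
from h import *
to(.6461,.1173,.105,YAW)
im,k=snap('wrist','w5.png')
cv2.imwrite('pics/w5c.png',cv2.resize(im[150:320,160:360],None,fx=3.5,fy=3.5,interpolation=cv2.INTER_CUBIC))
E
```

```text
mm [ 1.2 -1.  11.9] norm 12.0 twist -0.1 at [0.6454 0.1159 0.1169] [-1.7999e+02  9.0000e-02  2.4370e+01]
```

View pics/w5c.png

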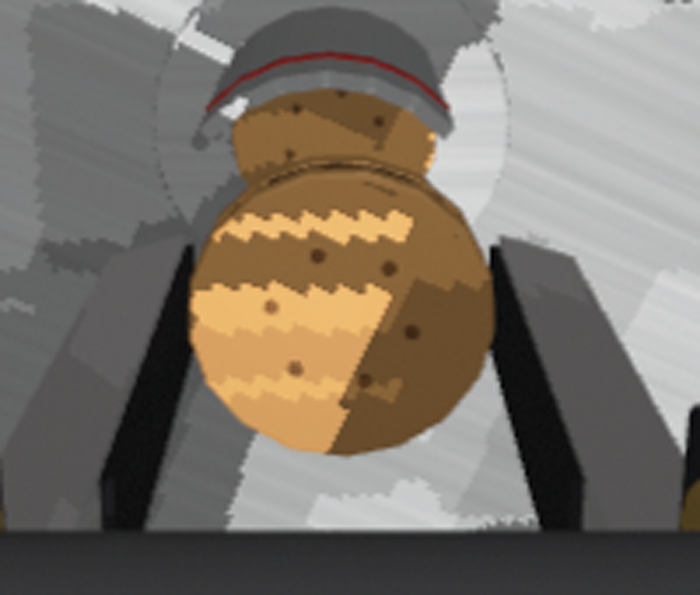

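```bash
python3 - <<'E'
from h import *
k=cal('wrist');p=robot.get_obs()['tool_pos'];print(p)
q=lambda u,v,z:pt(k,160+u/3.5,150+v/3.5,z)
X=np.array([np.cos(YAW),np.sin(YAW)])
f=lambda n,P,r:print(n,((P[:2]-p[:2])@X*1e3-r).round(1))
f('rim in',q(332,8,.08),26.5);f('red',q(330,55,.066),26.5)
f('held front',q(345,160,p[2]-.0043),24);f('held back',q(340,455,p[2]-.0043),-24)
for z in(.016,.026):f('loaded %g'%z,q(335,88,z),24)
print('loaded w',[np.linalg.norm(q(232,150,z)-q(437,150,z)) for z in(.016,.026)],'held w',np.linalg.norm(q(190,310,p[2]-.0043)-q(495,310,p[2]-.0043)))
E
```

```text
[0.64564458 0.11595362 0.11730134]
rim in 16.3
red 5.3
held front 1.1
held back 0.2
loaded 0.016 -9.6
loaded 0.026 -7.4
loaded w [np.float64(0.047819178569195854), np.float64(0.04602686671229973)] held w 0.04694808569706872
```

```bash
python3 - <<'E'
from h import *
k=cal('wrist');p=robot.get_obs()['tool_pos']
q=lambda u,v,z:pt(k,160+u/3.5,150+v/3.5,z)
X=np.array([np.cos(YAW),np.sin(YAW)]);Y=np.array([np.sin(YAW),-np.cos(YAW)])
f=lambda n,P,r:print(n,((P[:2]-p[:2])@X*1e3-r).round(1),((P[:2]-p[:2])@Y*1e3).round(1))
f('rim in',q(335,88,.08),26.5);f('red',q(330,55,.066),29.5);f('wall foot',q(332,8,.006),29.5)
f('cornersL',q(200,140,.08),0);f('cornersR',q(450,132,.08),0);f('footL',q(157,115,.006),0);f('footR',q(508,115,.006),0)
f('loadedL',q(232,150,.016),0);f('loadedR',q(437,150,.016),0);f('heldL',q(190,310,p[2]-.0043),0);f('heldR',q(495,310,p[2]-.0043),0)
E
```

```text
rim in 2.2 -0.6
red 2.3 -1.6
wall foot 1.9 -1.7
cornersL 19.3 -24.5
cornersR 20.7 19.7
footL 5.5 -43.8
footR 5.5 40.5
loadedL -0.4 -25.0
loadedR -0.4 22.8
heldL 1.1 -22.8
heldR 1.1 24.1
```

The arc with the red line is the outside of the near wall, and all three of its cues agree. The tube axis is at (+2.1, -1.6) mm from the TCP in tool x, y, and the held biscuit's centre at (+0.7, +0.6). So I shift by (1.5, -2.2) and go down.

Request:
carry_out --increments '[[160, [1.5, -2.2, 0], 0], [160, [0, 0, 0], 0], [160, [0, 0, 12], 0], [160, [0, 0, 15], 0], [160, [0, 0, 15], 0], [160, [0, 0, 15], 0], [160, [0, 0, 13], 0], [160, [0, 0, 0], 0]]'

```text
time: 6.8
tool_pos: [0.6446, 0.1199, 0.0437]
ee_rot: [-3.14, 0.006, 0.427]
wrist_force: [0.4, -0.2, -0.3]
width: 0.0472
finger_force: 30.0
```

Request:
carry_out --increments '[[160, [0, 0, 4], 0], [160, [0, 0, 4], 0], [160, [0, 0, 3], 0], [160, [0, 0, 0], 0], [160, [0, 0, 0], 0]]'

```text
time: 7.3
tool_pos: [0.6468, 0.1202, 0.037]
ee_rot: [3.141, -0.0, 0.427]
wrist_force: [-0.3, 0.4, -0.2]
width: 0.0473
finger_force: 30.0
```

Request:
carry_out --increments '[[160, [0, 0, 3], 0], [160, [0, 0, 2], 0], [160, [0, 0, 1], 0], [160, [0, 0, 0], 0], [160, [0, 0, 0], 0]]'

```text
time: 7.8
tool_pos: [0.6466, 0.1201, 0.0306]
ee_rot: [3.141, 0.0, 0.427]
wrist_force: [0.3, -0.2, -0.5]
width: 0.047
finger_force: 30.0
```

The biscuit went below the two-loaded level with no contact, so only one biscuit was loaded and all five are needed. Release, then go for A.

Request:
carry_out --increments '[[160, [0, 0, 0.5], 0], [76, [0, 0, 0], 0], [76, [0, 0, 0], 0], [76, [0, 0, 0], 0], [76, [0, 0, -33], 0], [76, [0, 0, -33], 0], [76, [0, 0, -30], 0], [76, [0, 0, 0], 0]]'

```text
time: 8.6
tool_pos: [0.6498, 0.1205, 0.1327]
ee_rot: [3.138, -0.011, 0.427]
wrist_force: [0.8, -0.4, 1.2]
width: 0.0661
finger_force: 0.0
```

```bash
python3 - <<'E'
from h import *
p=robot.get_obs()['tool_pos'];print(p)
seg(p,(.453,-.134,.12))
im,k=snap('wrist','w6.png')
cv2.imwrite('pics/w6c.png',cv2.resize(im[100:300,140:380],None,fx=3,fy=3,interpolation=cv2.INTER_CUBIC))
E
```

```text
[0.6497703  0.12045681 0.1327481 ]
total [-284.5  150.1   12.7] rows 7 each [-40.64  21.45   1.82]
```

View pics/w6c.png

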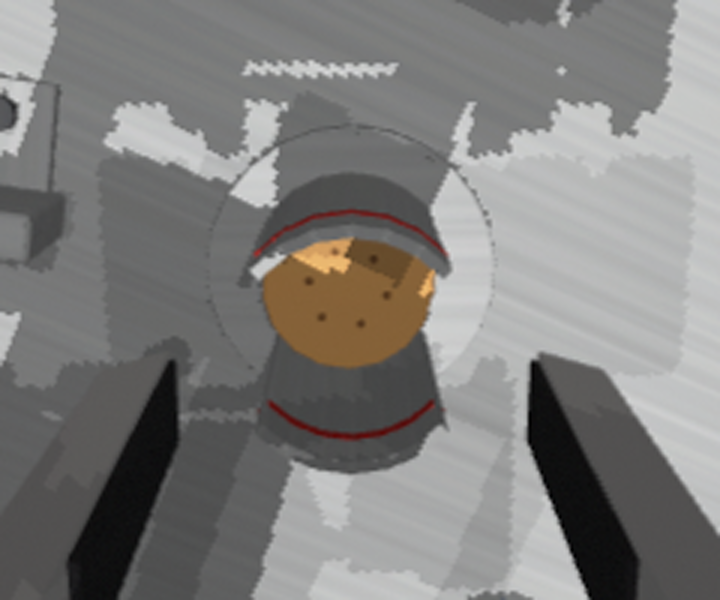

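The second biscuit lies flat in the tube. On to A.

Request:
carry_out --increments '[[76, [-40.5, 21.4, 2], 0], [76, [-40.5, 21.4, 2], 0], [76, [-40.5, 21.4, 2], 0], [76, [-40.5, 21.4, 2], 0], [76, [-40.5, 21.4, 2], 0], [76, [-40.5, 21.4, 2], 0], [76, [-40.5, 21.4, 2], 0], [76, [0, 0, 40], 0]]'

```text
time: 9.45
tool_pos: [0.451, -0.1387, 0.0752]
ee_rot: [3.133, -0.005, 0.421]
wrist_force: [1.7, -0.8, 0.3]
width: 0.066
finger_force: 0.0
```

Request:
carry_out --increments '[[76, [0, 0, 30], 0], [76, [0, 0, 0], 0], [76, [0, 0, 0], 0], [76, [0, 0, 0], 0], [76, [0, 0, 0], 0]]'

```text
time: 9.95
tool_pos: [0.4521, -0.1339, 0.0439]
ee_rot: [3.139, -0.002, 0.428]
wrist_force: [0.6, 0.2, -0.2]
width: 0.0661
finger_force: 0.0
```

```bash
python3 - <<'E'
from h import *
to(.452,-.1347,.020,YAW)
E
```

```text
mm [-0.4  0.6 23.9] norm 24.0 twist 0.1 at [ 0.4521 -0.1339  0.0439] [ 1.7985e+02 -1.3000e-01  2.4530e+01]
```

Request:
carry_out --increments '[[76, [-0.4, 0.6, 12], 0], [76, [0, 0, 11.5], 0], [76, [0, 0, 0], 0], [160, [0, 0, 0], 0], [160, [0, 0, 0], 0], [160, [0, 0, 0], 0], [160, [0, 0, 0], 0]]'

```text
time: 10.65
tool_pos: [0.4513, -0.1342, 0.0192]
ee_rot: [3.141, -0.001, 0.427]
wrist_force: [-0.1, 1.8, 6.2]
width: 0.047
finger_force: 30.4
```

Request:
carry_out --increments '[[160, [0, 0, -33], 0], [160, [0, 0, -34], 0], [160, [0, 0, -34], 0], [160, [0, 0, 0], 0], [160, [0, 0, 0], 0]]'

```text
time: 11.15
tool_pos: [0.4506, -0.1344, 0.1193]
ee_rot: [3.141, -0.0, 0.427]
wrist_force: [0.1, 1.5, -0.7]
width: 0.0472
finger_force: 30.0
```

Request:
carry_out --increments '[[160, [40.3, -21.5, 0], 0], [160, [40.3, -21.5, 0], 0], [160, [40.3, -21.5, 0], 0], [160, [40.3, -21.5, 0], 0], [160, [40.3, -21.5, 0], 0], [160, [40.3, -21.5, 0], 0], [160, [40.3, -21.5, 0], 0], [160, [0, 0, 0], 0]]'

```text
time: 11.95
tool_pos: [0.6451, 0.124, 0.1142]
ee_rot: [-3.138, 0.005, 0.433]
wrist_force: [-0.3, 0.4, -0.0]
width: 0.0471
finger_force: 30.0
```

Request:
carry_out --increments '[[160, [0, 0, 0], 0], [160, [0, 0, 0], 0], [160, [0, 0, 0], 0]]'

```text
time: 12.25
tool_pos: [0.644, 0.1181, 0.1193]
ee_rot: [3.142, 0.001, 0.426]
wrist_force: [-0.2, 0.7, 0.4]
width: 0.0473
finger_force: 30.0
```

```bash
cat >> h.py <<'E'
def held(im,k,p):
    # held biscuit top disc; hull of top half only
    z=p[2]-.0045; X=np.array([np.cos(YAW),np.sin(YAW)]);Y=np.array([np.sin(YAW),-np.cos(YAW)])
    m=cv2.inRange(cv2.cvtColor(im,cv2.COLOR_BGR2HSV),(8,90,50),(25,255,255))
    c,r=px(k,(p[0],p[1],z)).round().astype(int)
    row=np.where(m[r])[0]; row=row[abs(row-c)<55]; col=np.where(m[:,c])[0]; col=col[abs(col-r)<75]
    a,b=pt(k,row.min(),r,z),pt(k,row.max()+1,r,z); d,e=pt(k,c,col.min(),z),pt(k,c,col.max()+1,z)
    g=lambda P,V:round(float((P[:2]-p[:2])@V*1e3),1)
    print('held y',g(a,Y),g(b,Y),'x back/front',g(e,X),g(d,X))
E
python3 - <<'E'
from h import *
to(.6463,.119,.0413,YAW);p=robot.get_obs()['tool_pos']
im,k=snap('wrist','w7.png');held(im,k,p)
E
```

```text
mm [ 2.5  0.1 78. ] norm 78.0 twist -0.1 at [0.644  0.1181 0.1193] [1.800e+02 6.000e-02 2.438e+01]
held y -23.6 23.9 x back/front -23.3 36.6
```

Request:
carry_out --increments '[[160, [2.2, 0.5, 0], 0], [160, [0, 0, 0], 0], [160, [0, 0, 14], 0], [160, [0, 0, 15], 0], [160, [0, 0, 15], 0], [160, [0, 0, 15], 0], [160, [0, 0, 12], 0], [160, [0, 0, 0], 0]]'

```text
time: 13.1
tool_pos: [0.6451, 0.1198, 0.045]
ee_rot: [-3.14, 0.006, 0.427]
wrist_force: [-0.1, 0.2, -0.6]
width: 0.0476
finger_force: 30.0
```

Request:
carry_out --increments '[[160, [0, 0, 4], 0], [160, [0, 0, 2.5], 0], [160, [0, 0, 0], 0], [160, [0, 0, 0], 0], [160, [0, 0, 0], 0]]'

```text
time: 13.6
tool_pos: [0.6475, 0.12, 0.0428]
ee_rot: [3.141, -0.001, 0.427]
wrist_force: [-0.2, 0.0, 0.1]
width: 0.0471
finger_force: 30.0
```

```bash
python3 - <<'E'
from h import *
to(.6463,.119,.0405,YAW);print(robot.get_obs()['wrist_force'])
seg((.6463,.119,.13),(.5502,-.2118,.115))
E
```

```text
mm [-1.5  0.4  2.3] norm 3.0 twist 0.0 at [0.6475 0.12   0.0428] [ 1.7997e+02 -6.0000e-02  2.4480e+01]
[-0.15507908  0.00838361  0.10268278]
total [-224.5  261.3   15. ] rows 8 each [-28.06  32.66   1.88]
```

Request:
carry_out --increments '[[160, [-1, 0.3, 2.2], 0], [160, [0, 0, 0], 0], [76, [0, 0, 0], 0], [76, [0, 0, 0], 0], [76, [0, 0, 0], 0], [76, [0, 0, -30], 0], [76, [0, 0, -30], 0], [76, [0, 0, -28], 0]]'

```text
time: 14.4
tool_pos: [0.6461, 0.1193, 0.1288]
ee_rot: [-3.141, 0.001, 0.427]
wrist_force: [0.8, -0.0, 0.2]
width: 0.0654
finger_force: 0.0
```

Request:
carry_out --increments '[[76, [-28.2, 32.7, 2], 0], [76, [-28.2, 32.7, 2], 0], [76, [-28.2, 32.7, 2], 0], [76, [-28.2, 32.7, 2], 0], [76, [-28.2, 32.7, 2], 0], [76, [-28.2, 32.7, 2], 0], [76, [-28.2, 32.7, 2], 0], [76, [-28.2, 32.7, 2], 0]]'

```text
time: 15.2
tool_pos: [0.5486, -0.2138, 0.112]
ee_rot: [3.141, -0.0, 0.427]
wrist_force: [1.0, 0.8, 0.4]
width: 0.0659
finger_force: 0.0
```

Request:
carry_out --increments '[[76, [0, 0, 35], 0], [76, [0, 0, 35], 0], [76, [0, 0, 0], 0], [76, [0, 0, 0], 0], [76, [0, 0, 0], 0], [76, [0, 0, 0], 0]]'

```text
time: 15.8
tool_pos: [0.5511, -0.2127, 0.0446]
ee_rot: [3.138, -0.003, 0.428]
wrist_force: [0.4, -0.7, 0.1]
width: 0.0661
finger_force: 0.0
```

```bash
python3 - <<'E'
from h import *
to(.5502,-.2118,.020,YAW)
im,k=snap('wrist','w8.png');print(blobs(im,k,.015))
E
```

```text
mm [-0.5 -1.3 24.6] norm 25.0 twist 0.1 at [ 0.5511 -0.2127  0.0446] [ 1.7979e+02 -1.6000e-01  2.4520e+01]
[(343, 372, 1664, array([ 0.477 , -0.3125,  0.015 ])), (390, 257, 2108, array([ 0.5662, -0.2984,  0.015 ])), (256, 222, 4442, array([ 0.5518, -0.212 ,  0.015 ]))]
```

Request:
carry_out --increments '[[76, [-0.3, -1.2, 12], 0], [76, [0, 0, 12.5], 0], [76, [0, 0, 0], 0], [160, [0, 0, 0], 0], [160, [0, 0, 0], 0], [160, [0, 0, 0], 0], [160, [0, 0, 0], 0]]'

```text
time: 16.55
tool_pos: [0.5498, -0.211, 0.0192]
ee_rot: [3.141, -0.003, 0.427]
wrist_force: [-0.7, 2.8, 10.3]
width: 0.0468
finger_force: 31.1
```

Request:
carry_out --increments '[[160, [0, 0, -33], 0], [160, [0, 0, -34], 0], [160, [0, 0, -34], 0], [160, [0, 0, 0], 0], [160, [0, 0, 0], 0]]'

```text
time: 17.05
tool_pos: [0.5487, -0.2113, 0.1181]
ee_rot: [3.141, -0.0, 0.427]
wrist_force: [0.3, -0.9, -0.0]
width: 0.0472
finger_force: 30.0
```

Request:
carry_out --increments '[[160, [28.1, -32.7, 0], 0], [160, [28.1, -32.7, 0], 0], [160, [28.1, -32.7, 0], 0], [160, [28.1, -32.7, 0], 0], [160, [28.1, -32.7, 0], 0], [160, [28.1, -32.7, 0], 0], [160, [28.1, -32.7, 0], 0], [160, [28.1, -32.7, 0], 0]]'

```text
time: 17.85
tool_pos: [0.6435, 0.1215, 0.1147]
ee_rot: [-3.14, 0.005, 0.427]
wrist_force: [-0.1, -1.2, -0.1]
width: 0.047
finger_force: 30.0
```

Request:
carry_out --increments '[[160, [0, 0, 0], 0], [160, [0, 0, 0], 0], [160, [0, 0, 0], 0], [160, [0, 0, 0], 0]]'

```text
time: 18.25
tool_pos: [0.6443, 0.1182, 0.1176]
ee_rot: [-3.142, 0.002, 0.425]
wrist_force: [0.2, -0.5, 0.4]
width: 0.0467
finger_force: 30.0
```

```bash
python3 - <<'E'
from h import *
to(.6463,.119,.0510,YAW);p=robot.get_obs()['tool_pos']
im,k=snap('wrist','w9.png');held(im,k,p)
E
```

```text
mm [ 2.3  0.1 66.6] norm 67.0 twist -0.1 at [0.6443 0.1182 0.1176] [-1.800e+02  1.000e-01  2.436e+01]
held y -23.6 23.9 x back/front -23.9 36.1
```

Request:
carry_out --increments '[[160, [2.0, 0.4, 0], 0], [160, [0, 0, 0], 0], [160, [0, 0, 14], 0], [160, [0, 0, 15], 0], [160, [0, 0, 15], 0], [160, [0, 0, 15], 0], [160, [0, 0, 4], 0], [160, [0, 0, 0], 0]]'

```text
time: 19.1
tool_pos: [0.6458, 0.1203, 0.0535]
ee_rot: [-3.141, 0.003, 0.427]
wrist_force: [0.5, -0.1, 0.4]
width: 0.0472
finger_force: 30.0
```

Request:
carry_out --increments '[[160, [0, 0, 2], 0], [160, [0, 0, 0], 0], [160, [0, 0, 0], 0], [160, [0, 0, 0], 0]]'

```text
time: 19.5
tool_pos: [0.6472, 0.1204, 0.0542]
ee_rot: [3.141, -0.001, 0.427]
wrist_force: [-0.1, -0.9, -0.6]
width: 0.0471
finger_force: 30.0
```

```bash
python3 - <<'E'
from h import *
to(.6463,.119,.0507,YAW);print(robot.get_obs()['wrist_force'])
seg((.6463,.119,.13),(.5588,-.2961,.112))
E
```

```text
mm [-1.4  0.9  3.5] norm 4.0 twist 0.0 at [0.6472 0.1204 0.0542] [ 1.7997e+02 -7.0000e-02  2.4480e+01]
[-0.1237531  -0.89594631 -0.5638616 ]
total [-251.6  341.6   18. ] rows 10 each [-25.16  34.16   1.8 ]
```

Request:
carry_out --increments '[[160, [-0.6, 1.0, 3.3], 0], [160, [0, 0, 0], 0], [76, [0, 0, 0], 0], [76, [0, 0, 0], 0], [76, [0, 0, 0], 0], [76, [0, 0, -30], 0], [76, [0, 0, -30], 0], [76, [0, 0, -18], 0]]'

```text
time: 20.3
tool_pos: [0.6476, 0.1193, 0.1309]
ee_rot: [3.14, -0.003, 0.427]
wrist_force: [-0.3, 0.0, 0.9]
width: 0.0661
finger_force: 0.0
```

Request:
carry_out --increments '[[76, [-28, 37.9, 2], 0], [76, [-28, 37.9, 2], 0], [76, [-28, 37.9, 2], 0], [76, [-28, 37.9, 2], 0], [76, [-28, 37.9, 2], 0], [76, [-28, 37.9, 2], 0], [76, [-28, 37.9, 2], 0], [76, [-28, 37.9, 2], 0]]'

```text
time: 21.1
tool_pos: [0.5678, -0.2513, 0.1122]
ee_rot: [3.141, -0.0, 0.427]
wrist_force: [1.5, 0.0, -0.1]
width: 0.0661
finger_force: 0.0
```

Request:
carry_out --increments '[[76, [-28, 37.9, 2], 0], [76, [0, 0, 35], 0], [76, [0, 0, 33], 0], [76, [0, 0, 0], 0], [76, [0, 0, 0], 0], [76, [0, 0, 0], 0], [76, [0, 0, 0], 0]]'

```text
time: 21.8
tool_pos: [0.5603, -0.2961, 0.0449]
ee_rot: [3.138, -0.002, 0.428]
wrist_force: [0.9, 0.2, -0.4]
width: 0.0656
finger_force: 0.0
```

```bash
python3 - <<'E'
from h import *
to(.5588,-.2961,.020,YAW)
im,k=snap('wrist','w10.png');print(blobs(im,k,.015))
im,k=snap('top','t2.png');print('top',blobs(im,k,.015,amin=80,amax=600))
seg((.5588,-.2961,0),(.6468,.119,0))
E
```

```text
mm [-1.4 -0.7 24.9] norm 25.0 twist 0.1 at [ 0.5603 -0.2961  0.0449] [ 1.7977e+02 -1.4000e-01  2.4530e+01]
[(236, 333, 1082, array([ 0.4835, -0.3162,  0.015 ])), (257, 224, 4400, array([ 0.5603, -0.2965,  0.015 ]))]
top [(342, 244, 221, array([ 0.4835, -0.3155,  0.015 ])), (180, 183, 214, array([0.6494, 0.123 , 0.015 ]))]
total [ 252.  -341.4   -0. ] rows 10 each [ 25.2  -34.14  -0.  ]
```

Request:
carry_out --increments '[[76, [-0.9, -0.5, 12], 0], [76, [0, 0, 12.7], 0], [76, [0, 0, 0], 0], [160, [0, 0, 0], 0], [160, [0, 0, 0], 0], [160, [0, 0, 0], 0], [160, [0, 0, 0], 0]]'

```text
time: 22.6
tool_pos: [0.5586, -0.2954, 0.0193]
ee_rot: [3.14, -0.002, 0.427]
wrist_force: [0.5, 2.4, 10.5]
width: 0.0475
finger_force: 31.0
```

Request:
carry_out --increments '[[160, [0, 0, -33], 0], [160, [0, 0, -34], 0], [160, [0, 0, -34], 0], [160, [0, 0, 0], 0], [160, [28, -38, 0], 0], [160, [28, -38, 0], 0]]'

```text
time: 23.2
tool_pos: [0.5762, -0.203, 0.1161]
ee_rot: [-3.14, 0.002, 0.424]
wrist_force: [0.9, 1.6, 0.0]
width: 0.0472
finger_force: 30.0
```

Request:
carry_out --increments '[[160, [28, -38, 0], 0], [160, [28, -38, 0], 0], [160, [28, -38, 0], 0], [160, [28, -38, 0], 0], [160, [28, -38, 0], 0], [160, [28, -38, 0], 0], [160, [28, -38, 0], 0], [160, [0, 0, 0], 0]]'

```text
time: 24.0
tool_pos: [0.6443, 0.1263, 0.1152]
ee_rot: [-3.138, 0.002, 0.434]
wrist_force: [0.6, -1.0, -0.2]
width: 0.0471
finger_force: 30.0
```

Request:
carry_out --increments '[[160, [0, 0, 0], 0], [160, [0, 0, 0], 0], [160, [0, 0, 0], 0], [160, [0, 0, 0], 0]]'

```text
time: 24.4
tool_pos: [0.6452, 0.1185, 0.1183]
ee_rot: [3.141, 0.0, 0.425]
wrist_force: [0.2, 0.2, -0.1]
width: 0.0472
finger_force: 30.0
```

```bash
python3 - <<'E'
from h import *
to(.6466,.1187,.0610,YAW);p=robot.get_obs()['tool_pos']
im,k=snap('wrist','w11.png');held(im,k,p)
E
```

```text
mm [ 1.3  0.4 57.3] norm 57.0 twist -0.1 at [0.6452 0.1185 0.1183] [1.7999e+02 2.0000e-02 2.4350e+01]
held y -23.6 24.0 x back/front -24.5 35.6
```

Request:
carry_out --increments '[[160, [1.3, 0.8, 0], 0], [160, [0, 0, 0], 0], [160, [0, 0, 14], 0], [160, [0, 0, 15], 0], [160, [0, 0, 15], 0], [160, [0, 0, 9], 0], [160, [0, 0, 0], 0], [160, [0, 0, 0], 0]]'

```text
time: 25.25
tool_pos: [0.6466, 0.1199, 0.065]
ee_rot: [-3.141, 0.001, 0.427]
wrist_force: [0.3, 0.1, -0.2]
width: 0.047
finger_force: 30.0
```

Request:
carry_out --increments '[[160, [0, 0, 0], 0], [160, [0, 0, 0], 0]]'

```text
time: 25.45
tool_pos: [0.6474, 0.12, 0.0666]
ee_rot: [3.141, -0.002, 0.427]
wrist_force: [0.5, -0.3, 0.4]
width: 0.0474
finger_force: 30.0
```

```bash
python3 - <<'E'
from h import *
to(.6466,.1187,.0607,YAW);print(robot.get_obs()['wrist_force'])
seg((.6466,.1187,.13),(.4845,-.3145,.112))
E
```

```text
mm [-1.3  0.8  5.9] norm 6.0 twist 0.0 at [0.6474 0.12   0.0666] [ 1.7996e+02 -1.0000e-01  2.4480e+01]
[ 0.48200652 -0.2516088   0.437888  ]
total [-327.   327.2   18. ] rows 10 each [-32.7   32.72   1.8 ]
```

Request:
carry_out --increments '[[160, [-0.6, 0.8, 3.5], 0], [160, [0, 0, 2.0], 0], [160, [0, 0, 0], 0], [160, [0, 0, 0], 0]]'

```text
time: 25.85
tool_pos: [0.6468, 0.1188, 0.0603]
ee_rot: [3.141, -0.001, 0.427]
wrist_force: [0.6, -0.6, 1.2]
width: 0.0467
finger_force: 30.4
```

Request:
carry_out --increments '[[76, [0, 0, 0], 0], [76, [0, 0, 0], 0], [76, [0, 0, 0], 0], [76, [0, 0, -30], 0], [76, [0, 0, -38], 0], [76, [-32.7, 32.7, 2], 0], [76, [-32.7, 32.7, 2], 0], [76, [-32.7, 32.7, 2], 0]]'

```text
time: 26.65
tool_pos: [0.5975, -0.0119, 0.1223]
ee_rot: [3.141, -0.001, 0.429]
wrist_force: [0.2, -0.9, -0.1]
width: 0.0657
finger_force: 0.0
```

Request:
carry_out --increments '[[76, [-32.7, 32.7, 2], 0], [76, [-32.7, 32.7, 2], 0], [76, [-32.7, 32.7, 2], 0], [76, [-32.7, 32.7, 2], 0], [76, [-32.7, 32.7, 2], 0], [76, [-32.7, 32.7, 2], 0], [76, [-32.7, 32.7, 2], 0], [76, [0, 0, 30], 0]]'

```text
time: 27.45
tool_pos: [0.4848, -0.3216, 0.0822]
ee_rot: [3.131, -0.003, 0.421]
wrist_force: [-0.1, 0.3, 1.0]
width: 0.0664
finger_force: 0.0
```

Request:
carry_out --increments '[[76, [0, 0, 36], 0], [76, [0, 0, 0], 0], [76, [0, 0, 0], 0], [76, [0, 0, 0], 0], [76, [0, 0, 0], 0]]'

```text
time: 27.95
tool_pos: [0.486, -0.3148, 0.0445]
ee_rot: [3.138, -0.002, 0.428]
wrist_force: [0.4, 0.1, 0.6]
width: 0.0663
finger_force: 0.0
```

```bash
python3 - <<'E'
from h import *
to(.484,-.3145,.020,YAW)
im,k=snap('wrist','w12.png');print(blobs(im,k,.015))
seg((.484,-.3145,0),(.6468,.119,0))
E
```

```text
mm [-1.7 -1.2 24.5] norm 25.0 twist 0.1 at [ 0.486  -0.3148  0.0445] [ 1.7977e+02 -1.1000e-01  2.4530e+01]
[(257, 224, 4359, array([ 0.4857, -0.315 ,  0.015 ]))]
total [ 327.7 -327.2   -0. ] rows 10 each [ 32.77 -32.72  -0.  ]
```

Request:
carry_out --increments '[[76, [-0.9, -0.6, 12], 0], [76, [0, 0, 12.4], 0], [76, [0, 0, 0], 0], [160, [0, 0, 0], 0], [160, [0, 0, 0], 0], [160, [0, 0, 0], 0], [160, [0, 0, 0], 0]]'

```text
time: 28.7
tool_pos: [0.4843, -0.3139, 0.0192]
ee_rot: [3.14, -0.002, 0.427]
wrist_force: [-0.3, 2.7, 10.5]
width: 0.0473
finger_force: 30.9
```

Request:
carry_out --increments '[[160, [0, 0, -33], 0], [160, [0, 0, -34], 0], [160, [0, 0, -34], 0], [160, [0, 0, 0], 0], [160, [32.8, -32.7, 0], 0], [160, [32.8, -32.7, 0], 0], [160, [32.8, -32.7, 0], 0]]'

```text
time: 29.4
tool_pos: [0.5316, -0.1824, 0.116]
ee_rot: [-3.139, 0.002, 0.426]
wrist_force: [0.7, -0.5, -0.9]
width: 0.0469
finger_force: 30.0
```

Request:
carry_out --increments '[[160, [32.8, -32.7, 0], 0], [160, [32.8, -32.7, 0], 0], [160, [32.8, -32.7, 0], 0], [160, [32.8, -32.7, 0], 0], [160, [32.8, -32.7, 0], 0], [160, [32.8, -32.7, 0], 0], [160, [32.8, -32.7, 0], 0], [160, [0, 0, 0], 0]]'

```text
time: 30.2
tool_pos: [0.6461, 0.1252, 0.1149]
ee_rot: [-3.138, 0.003, 0.434]
wrist_force: [0.3, 0.1, -1.3]
width: 0.047
finger_force: 30.0
```

Request:
carry_out --increments '[[160, [0, 0, 0], 0], [160, [0, 0, 0], 0], [160, [0, 0, 0], 0], [160, [0, 0, 0], 0]]'

```text
time: 30.6
tool_pos: [0.6462, 0.118, 0.1186]
ee_rot: [3.141, 0.0, 0.425]
wrist_force: [0.1, 0.3, -0.8]
width: 0.0474
finger_force: 30.0
```

```bash
python3 - <<'E'
from h import *
to(.6466,.1187,.0710,YAW);p=robot.get_obs()['tool_pos']
im,k=snap('wrist','w13.png');held(im,k,p)
E
```

```text
mm [ 0.6 -0.5 47.6] norm 48.0 twist -0.1 at [0.6462 0.118  0.1186] [1.7999e+02 1.0000e-02 2.4360e+01]
held y -23.6 24.5 x back/front -24.5 34.5
```

Request:
carry_out --increments '[[160, [0.7, 0.4, 0], 0], [160, [0, 0, 0], 0], [160, [0, 0, 14], 0], [160, [0, 0, 15], 0], [160, [0, 0, 14], 0], [160, [0, 0, 0], 0], [160, [0, 0, 0], 0], [160, [0, 0, 0], 0]]'

```text
time: 31.45
tool_pos: [0.6473, 0.1195, 0.0758]
ee_rot: [3.141, -0.0, 0.427]
wrist_force: [-0.1, -0.9, 0.3]
width: 0.0473
finger_force: 30.0
```

```bash
python3 - <<'E'
from h import *
to(.6468,.1187,.0705,YAW);print(robot.get_obs()['wrist_force'])
E
```

```text
mm [-0.8  0.5  5.3] norm 5.0 twist 0.0 at [0.6473 0.1195 0.0758] [ 1.7999e+02 -1.0000e-02  2.4480e+01]
[-0.11295523 -0.86371201  0.34279051]
```

Request:
carry_out --increments '[[160, [-0.5, 0.4, 3.5], 0], [160, [0, 0, 1.8], 0], [160, [0, 0, 0], 0], [160, [0, 0, 0], 0]]'

```text
time: 31.85
tool_pos: [0.647, 0.1189, 0.0704]
ee_rot: [3.141, -0.0, 0.427]
wrist_force: [0.4, 0.4, 0.2]
width: 0.0472
finger_force: 30.1
```

Request:
carry_out --increments '[[76, [0, 0, 0], 0], [76, [0, 0, 0], 0], [76, [0, 0, 0], 0], [76, [0, 0, -30], 0], [76, [0, 0, -40], 0], [76, [0, 0, -20], 0], [76, [-40, -14.3, -2], 0], [76, [-40, -14.3, -2], 0]]'

```text
time: 32.65
tool_pos: [0.5624, 0.1116, 0.1647]
ee_rot: [3.141, -0.001, 0.427]
wrist_force: [-0.7, -0.2, -0.1]
width: 0.0658
finger_force: 0.0
```

Request:
carry_out --increments '[[76, [-40, -14.3, -2], 0], [76, [-40, -14.3, -2], 0], [76, [0, 0, 0], 0], [76, [0, 0, 0], 0], [76, [0, 0, 0], 0]]'

```text
time: 33.15
tool_pos: [0.4789, 0.1047, 0.1689]
ee_rot: [3.141, -0.002, 0.427]
wrist_force: [-0.4, 0.3, -0.1]
width: 0.0658
finger_force: 0.0
```

```bash
python3 - <<'E'
from h import *
print(robot.get_obs()['tool_pos'])
im,k=snap('wrist','w14.png')
t,kt=snap('top','t3.png')
# dark grip in the top view near expected place
for n,i,kk in(('wrist',im,k),('top',t,kt)):
    u,v=px(kk,(.4776,.1045,.056)).astype(int); print(n,u,v)
c=t[150:290,90:230]; cv2.imwrite('pics/mix.png',np.hstack([im[:384],np.vstack([cv2.resize(c,(280,280),interpolation=cv2.INTER_CUBIC),np.zeros((104,280,3),np.uint8)])]))
E
```

```text
[0.47888392 0.10467828 0.1688625 ]
wrist 256 190
top 183 246
```

View pics/mix.png

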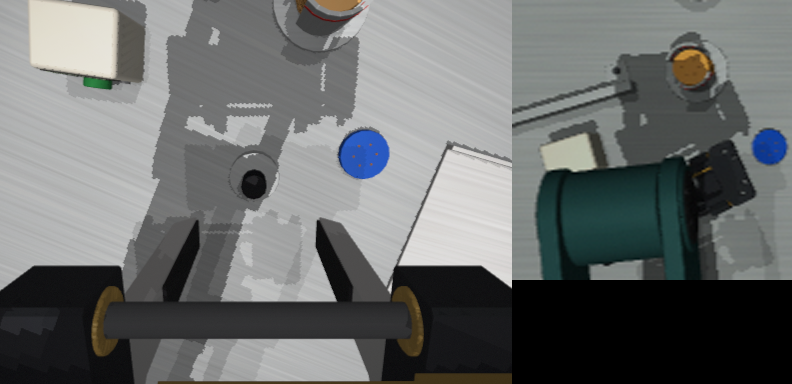

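The weight's black grip top is at (254,184) and its disc at (253,175). The last biscuit is in the tube.

```bash
python3 - <<'E'
from h import *
im=cv2.imread('pics/w14.png');k=cal('wrist')
g=cv2.cvtColor(im,cv2.COLOR_BGR2GRAY);m=(g<45).astype(np.uint8);n,l,s,c=cv2.connectedComponentsWithStats(m)
i=l[184,254];x,y,w,h,a=s[i];print(s[i],c[i])
u=x+w/2; top=y+h-w/2; print('grip top',pt(k,u,top,.056), 'diam',w, np.linalg.norm(pt(k,x,top,.056)-pt(k,x+w,top,.056)))
d=[pt(k,*p,.018) for p in((229,176),(279,176),(254,150))];print('disc',(d[0]+d[1])/2,np.linalg.norm(d[0]-d[1]),d[2]-.024*np.array([np.cos(YAW),np.sin(YAW),0]))
P=pt(k,u,top,.056);to(P[0],P[1],.046,YAW)
E
```

```text
[241 170  25  29 573] [253.39092496 184.13089005]
grip top [0.47977997 0.10821856 0.056     ] diam 25 0.021158663461863667
disc [0.48030849 0.1084089  0.018     ] 0.04771497788274881 [0.48115334 0.10877701 0.018     ]
mm [  2.1  -3.  122.5] norm 123.0 twist -0.0 at [0.479  0.1046 0.1685] [ 1.7998e+02 -4.0000e-02  2.4460e+01]
```

Request:
carry_out --increments '[[76, [1.6, -3, 30], 0], [76, [0, 0, 30], 0], [76, [0, 0, 30], 0], [76, [0, 0, 20], 0], [76, [0, 0, 0], 0], [76, [0, 0, 0], 0], [76, [0, 0, 0], 0], [76, [0, 0, 0], 0]]'

```text
time: 34.05
tool_pos: [0.4793, 0.1082, 0.06]
ee_rot: [3.14, -0.003, 0.427]
wrist_force: [-0.4, -0.2, 0.1]
width: 0.0661
finger_force: 0.0
```

```bash
python3 - <<'E'
from h import *
to(.4799,.1084,.046,YAW)
E
```

```text
mm [ 0.6  0.  14. ] norm 14.0 twist 0.0 at [0.4793 0.1082 0.06  ] [179.93  -0.18  24.48]
```

Request:
carry_out --increments '[[76, [0.4, 0, 14], 0], [76, [0, 0, 0], 0], [230, [0, 0, 0], 0], [230, [0, 0, 0], 0], [230, [0, 0, 0], 0], [230, [0, 0, 0], 0], [230, [0, 0, 0], 0], [230, [0, 0, 0], 0]]'

```text
time: 34.85
tool_pos: [0.4783, 0.1081, 0.0444]
ee_rot: [3.141, -0.0, 0.427]
wrist_force: [1.0, -2.3, -2.6]
width: 0.0216
finger_force: 25.2
```

Request:
carry_out --increments '[[230, [0, 0, -30], 0], [230, [0, 0, -35], 0], [230, [0, 0, -30], 0], [230, [0, 0, 0], 0], [230, [39, 15, 0], 0], [230, [39, 15, 0], 0], [230, [39, 15, 0], 0], [230, [39, 15, 0], 0]]'

```text
time: 35.65
tool_pos: [0.6451, 0.1182, 0.1354]
ee_rot: [-3.14, 0.005, 0.427]
wrist_force: [0.2, -0.3, -2.8]
width: 0.0213
finger_force: 30.0
```

Request:
carry_out --increments '[[230, [0, 0, 0], 0], [230, [0, 0, 0], 0], [230, [0, 0, 0], 0], [230, [0, 0, 0], 0], [230, [0, 0, 0], 0]]'

```text
time: 36.15
tool_pos: [0.6442, 0.1183, 0.1402]
ee_rot: [3.141, -0.001, 0.427]
wrist_force: [0.7, -0.3, -3.6]
width: 0.0213
finger_force: 30.0
```

```bash
python3 - <<'E'
from h import *
to(.6466,.1185,.1165,YAW)
im,k=snap('wrist','w15.png')
cv2.imwrite('pics/w15c.png',cv2.resize(im[100:320,130:390],None,fx=2.7,fy=2.7,interpolation=cv2.INTER_CUBIC))
E
```

```text
mm [ 2.2  0.8 23.7] norm 24.0 twist 0.0 at [0.6442 0.1183 0.1402] [ 1.7998e+02 -5.0000e-02  2.4490e+01]
```

View pics/w15c.png

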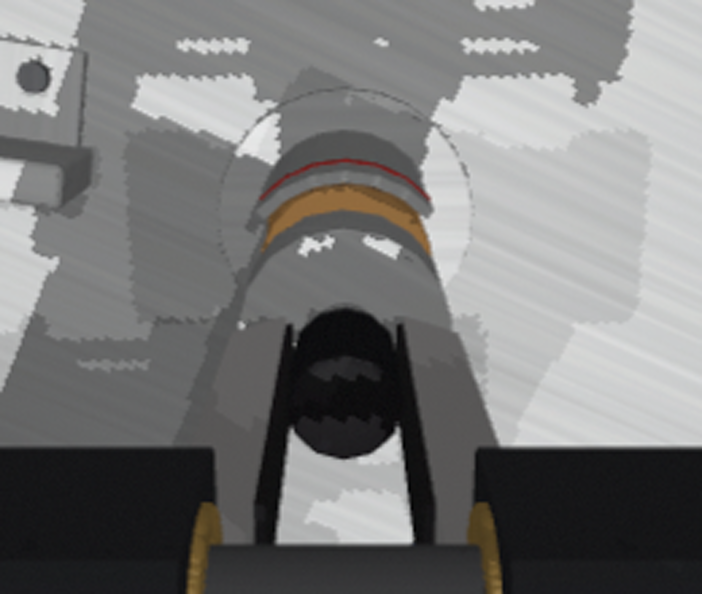

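```bash
python3 - <<'E'
from h import *
k=cal('wrist');p=robot.get_obs()['tool_pos']
q=lambda u,v,z:pt(k,130+u/2.7,100+v/2.7,z)
X=np.array([np.cos(YAW),np.sin(YAW)]);Y=np.array([np.sin(YAW),-np.cos(YAW)])
f=lambda n,P,r:print(n,((P[:2]-p[:2])@X*1e3-r).round(1),((P[:2]-p[:2])@Y*1e3).round(1))
f('disc top front',q(343,227,p[2]-.0264),24);f('disc bottom front',q(343,212,p[2]-.0444),24)
f('gripfront',q(343,307,p[2]+.0116),11);f('gripback',q(343,458,p[2]+.0116),-11)
f('rim in',q(345,183,.08),26.5);f('red',q(345,160,.066),29.5);f('wallfoot',q(345,130,.006),29.5);f('footL',q(221,200,.006),0);f('footR',q(472,200,.006),0);f('foottop',q(346,88,.006),43)
E
```

```text
disc top front 1.9 0.1
disc bottom front 1.0 0.1
gripfront 9.7 0.2
gripback 2.2 0.2
rim in 2.3 0.6
red 2.7 0.6
wallfoot 2.3 0.7
footL 8.2 -40.8
footR 8.4 43.2
foottop 2.5 0.9
```

Request:
carry_out --increments '[[230, [0.8, 0.7, 0], 0], [230, [0, 0, 0], 0], [230, [0, 0, 8], 0], [230, [0, 0, 6], 0], [230, [0, 0, 6], 0], [230, [0, 0, 5], 0], [230, [0, 0, 0], 0], [230, [0, 0, 0], 0]]'

```text
time: 37.0
tool_pos: [0.6459, 0.1179, 0.1139]
ee_rot: [-3.142, 0.001, 0.427]
wrist_force: [0.6, -0.1, -3.2]
width: 0.0215
finger_force: 30.0
```

Request:
carry_out --increments '[[230, [0, 0, 2], 0], [230, [0, 0, 1], 0], [230, [0, 0, 0], 0], [230, [0, 0, 0], 0], [230, [0, 0, 0], 0]]'

```text
time: 37.5
tool_pos: [0.6461, 0.1179, 0.1114]
ee_rot: [3.141, -0.0, 0.427]
wrist_force: [0.1, 0.6, -4.3]
width: 0.0209
finger_force: 30.0
```

Below the rim with no contact. The last millimetre, then release and rise.

Request:
carry_out --increments '[[230, [0, 0, 1], 0], [230, [0, 0, 0.5], 0], [230, [0, 0, 0], 0], [230, [0, 0, 0], 0]]'

```text
time: 37.9
tool_pos: [0.6464, 0.118, 0.1107]
ee_rot: [3.141, -0.001, 0.427]
wrist_force: [-0.7, 0.6, 0.3]
width: 0.0214
finger_force: 30.0
```

Request:
carry_out --increments '[[150, [0, 0, 0], 0], [150, [0, 0, 0], 0], [150, [0, 0, 0], 0], [150, [0, 0, -30], 0], [150, [0, 0, -40], 0], [0, [0, 0, -20], 0], [0, [0, 0, 0], 0], [0, [0, 0, 0], 0]]'

```text
time: 38.7
tool_pos: [0.646, 0.1179, 0.1993]
ee_rot: [3.141, 0.0, 0.427]
wrist_force: [0.4, 0.4, -0.5]
width: 0.0593
finger_force: 0.0
```

```bash
python3 - <<'E'
from h import *
p=robot.get_obs()['tool_pos'];print(p)
im,k=snap('wrist','w16.png'); s,_=snap('scene','s2.png')
a=cv2.resize(im[60:300,20:340],(480,360),interpolation=cv2.INTER_CUBIC)
b=cv2.resize(s[190:290,250:440],(684,360),interpolation=cv2.INTER_CUBIC)[:,:320]
cv2.imwrite('pics/mix2.png',np.hstack([a,b]))
E
```

```text
[0.64599808 0.11790231 0.19931599]
```

View pics/mix2.png

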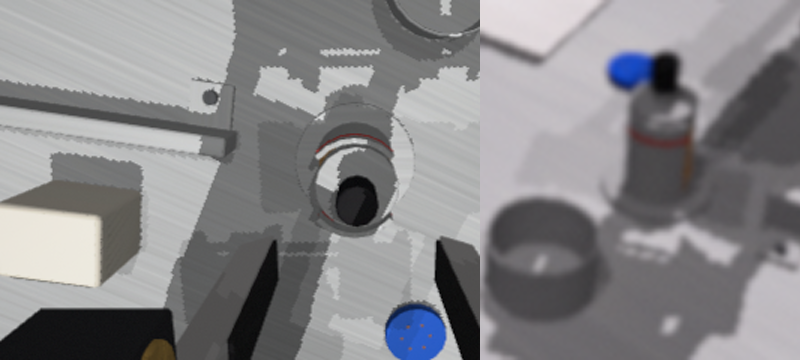

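The weight stands upright in the tube; contact at TCP 0.1107 puts its base at the 66 mm red line, so the stack is right. Now to look at the timer and rail.

Request:
carry_out --increments '[[0, [0, 0, 0], 4.55], [0, [0, 0, 0], 4.55], [0, [-27.7, -28.7, 0], 0], [0, [-27.7, -28.7, 0], 0], [0, [-27.7, -28.7, 0], 0], [0, [-27.7, -28.7, 0], 0], [0, [-27.7, -28.7, 0], 0], [0, [-27.7, -28.7, 0], 0]]'

```text
time: 39.6
tool_pos: [0.4377, 0.2401, 0.1973]
ee_rot: [3.141, 0.004, 0.268]
wrist_force: [-0.2, 0.9, -0.0]
width: 0.0939
finger_force: 0.0
```

Request:
carry_out --increments '[[0, [0, 0, 0], 0], [0, [0, 0, 0], 0], [0, [0, 0, 0], 0], [0, [0, 0, 0], 0]]'

```text
time: 40.0
tool_pos: [0.4409, 0.2392, 0.199]
ee_rot: [3.141, 0.001, 0.267]
wrist_force: [-0.4, -1.0, -0.7]
width: 0.0943
finger_force: 0.0
```

```bash
python3 - <<'E'
from h import *
o=robot.get_obs();print(o['tool_pos'],o['ee_rot'])
im,k=snap('wrist','w17.png'); 
hsv=cv2.cvtColor(im,cv2.COLOR_BGR2HSV)
m=cv2.inRange(hsv,(45,80,40),(85,255,255));
c=max(cv2.findContours(m,0,2)[0],key=cv2.contourArea);x,y,w,h=cv2.boundingRect(c);print('green',x,y,w,h,'pt',pt(k,x+w/2,y+h/2,.022))
cv2.imwrite('pics/w17b.png',cv2.resize(im,(800,600),interpolation=cv2.INTER_CUBIC))
E
```

```text
[0.44085815 0.23917131 0.19895303] [3.14108007e+00 1.19585009e-03 2.66970458e-01]
green 233 104 23 8 pt [0.50019155 0.26831299 0.022     ]
```

View pics/w17b.png

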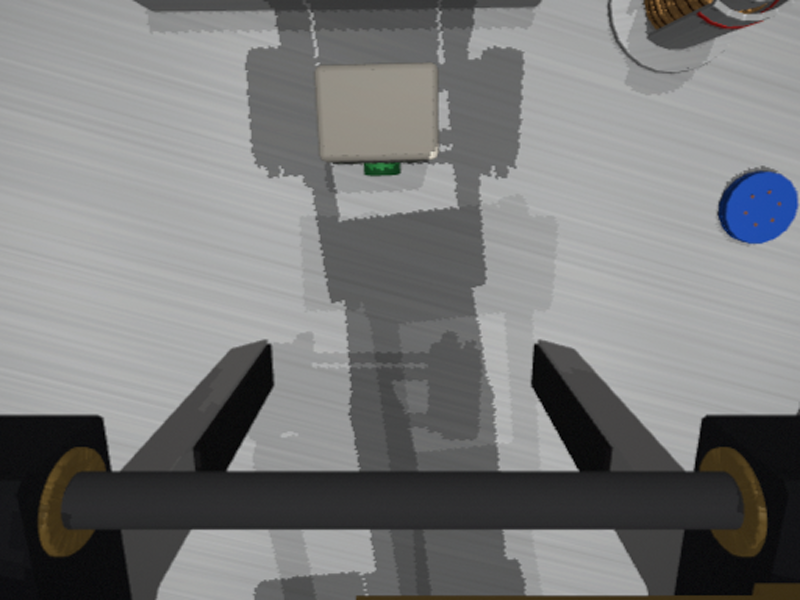

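The timer's top corners are at (317,65), (437,63), (437,157) and (321,160), the green button at (382,168), and the foot of the rail's front runs from (155,11) to (540,8) in the 800-px picture.

```bash
python3 - <<'E'
from h import *
k=cal('wrist');p=robot.get_obs()['tool_pos'];Yw=.267
q=lambda u,v,z:pt(k,u*.64,v*.64,z)
X=np.array([np.cos(Yw),np.sin(Yw)]);Y=np.array([np.sin(Yw),-np.cos(Yw)])
T=lambda P:(round(float((P[:2]-p[:2])@X*1e3),1),round(float((P[:2]-p[:2])@Y*1e3),1))
im=cv2.imread('pics/w17.png').astype(int)
c=[q(*a,.066) for a in((317,65),(437,63),(437,157),(321,160))];print('timer corners',[T(a) for a in c],'c',np.mean(c,0),T(np.mean(c,0)))
print('rail foot',T(q(155,11,0)),T(q(540,8,0)));print('button',T(q(382,168,.022)))
# rail foot line by dark->light transition
g=cv2.cvtColor(im.astype(np.uint8),cv2.COLOR_BGR2GRAY)
for u in(110,130,150,220,250,310,330): print(u,g[0:12,u])
E
```

```text
timer corners [(119.0, -44.4), (120.0, 18.3), (72.4, 19.2), (70.8, -44.1)] c [0.5296756  0.27671997 0.066     ] (95.6, -12.8)
rail foot (160.0, -154.2) (162.1, 85.9)
button (65.4, -12.5)
110 [ 77  78  77  77  77  79  78 113 135 139 139 140]
130 [ 79  79  78  79  78  80  78 124 143 145 144 145]
150 [ 79  78  76  78  78  79  88 127 135 143 146 148]
220 [56 55 55 56 57 57 66 79 81 81 81 82]
250 [56 55 56 56 55 61 67 79 83 82 81 81]
310 [ 76  75  75  76  75 120 128 139 142 142 144 144]
330 [ 75  76  75  75  85 122 138 141 142 144 146 141]
```

The timer has been knocked: it is now about 2–3 cm from where it started and its gap to the rail is 42 mm. Gripping it by its sides.

Request:
carry_out --increments '[[0, [0, 0, 0], -0.4], [0, [31.5, -4.2, 0], 0], [0, [31.5, -4.2, 0], 0], [0, [31.5, -4.2, 0], 0], [0, [0, 0, 30], 0], [0, [0, 0, 30], 0], [0, [0, 0, 0], 0], [0, [0, 0, 0], 0]]'

```text
time: 40.85
tool_pos: [0.5276, 0.2773, 0.1394]
ee_rot: [3.141, 0.002, 0.275]
wrist_force: [-0.2, 0.3, 0.7]
width: 0.0941
finger_force: 0.0
```

```bash
python3 - <<'E'
from h import *
o=robot.get_obs();p=o['tool_pos'];to(.5297,.2767,.03,.274)
im,k=snap('wrist','w18.png');m=cv2.inRange(cv2.cvtColor(im,cv2.COLOR_BGR2HSV),(8,8,100),(40,90,255))
n,l,s,c=cv2.connectedComponentsWithStats(m);i=1+s[1:,4].argmax();print(s[i],c[i])
Yw=.274;X=np.array([np.cos(Yw),np.sin(Yw)]);Y=np.array([np.sin(Yw),-np.cos(Yw)])
r=cv2.minAreaRect(max(cv2.findContours((l==i).astype(np.uint8),0,2)[0],key=cv2.contourArea))
for b in cv2.boxPoints(r):
    P=pt(k,*b,.066);print(b.round(),((P[:2]-p[:2])@X*1e3).round(1),((P[:2]-p[:2])@Y*1e3).round(1))
g=cv2.cvtColor(im,cv2.COLOR_BGR2GRAY)
for u in(100,190,300,350):
    col=g[:120,u].astype(int);e=np.argsort(-abs(np.diff(col)))[:4];print(u,sorted(e))
E
```

```text
mm [  2.    1.1 109.4] norm 109.0 twist 0.1 at [0.5276 0.2773 0.1394] [1.7999e+02 9.0000e-02 1.5760e+01]
[ 212  163   91   68 5632] [257.70472301 197.34889915]
[212. 230.] -21.8 -33.8
[212. 163.] 29.4 -32.2
[302. 163.] 29.6 32.1
[302. 230.] -21.6 34.0
100 [np.int64(79), np.int64(89), np.int64(91), np.int64(107)]
190 [np.int64(2), np.int64(10), np.int64(11), np.int64(24)]
300 [np.int64(89), np.int64(92), np.int64(93), np.int64(106)]
350 [np.int64(41), np.int64(56), np.int64(69), np.int64(107)]
```

Request:
carry_out --increments '[[0, [3, 0, 30], 0], [0, [0, 0, 35], 0], [0, [0, 0, 30], 0], [0, [0, 0, 14], 0], [0, [0, 0, 0], 0], [0, [0, 0, 0], 0]]'

```text
time: 41.5
tool_pos: [0.532, 0.2791, 0.033]
ee_rot: [-3.141, -0.004, 0.275]
wrist_force: [-1.2, -0.2, -0.3]
width: 0.0938
finger_force: 0.0
```

Request:
carry_out --increments '[[100, [0, 0, 0], 0], [100, [0, 0, 0], 0], [100, [0, 0, 0], 0], [100, [0, 0, 0], 0], [100, [0, 0, 0], 0], [100, [0, 0, 0], 0]]'

```text
time: 42.1
tool_pos: [0.531, 0.2784, 0.0315]
ee_rot: [3.141, -0.001, 0.275]
wrist_force: [-0.3, -1.6, 3.2]
width: 0.0657
finger_force: 30.0
```

Request:
carry_out --increments '[[100, [0, 0, -2], 0], [100, [12, 0, 0], 0], [100, [12, 0, 0], 0], [100, [9, 0, 0], 0], [100, [0, 0, 0], 0], [100, [0, 0, 1.7], 0], [100, [0, 0, 0], 0], [100, [0, 0, 0], 0]]'

```text
time: 42.9
tool_pos: [0.5623, 0.2875, 0.0315]
ee_rot: [3.141, -0.001, 0.275]
wrist_force: [-0.5, 0.5, 1.1]
width: 0.0658
finger_force: 29.9
```

Request:
carry_out --increments '[[100, [1.5, 0, 0], 0], [100, [1.5, 0, 0], 0], [100, [0, 0, 0], 0], [100, [0, 0, 0], 0]]'

```text
time: 43.3
tool_pos: [0.5648, 0.2884, 0.0316]
ee_rot: [-3.142, 0.001, 0.275]
wrist_force: [-3.5, -0.8, 6.7]
width: 0.0658
finger_force: 29.9
```

Request:
carry_out --increments '[[100, [1.5, 0, 0], 0], [100, [1.5, 0, 0], 0], [100, [0, 0, 0], 0], [100, [0, 0, 0], 0]]'

```text
time: 43.7
tool_pos: [0.5679, 0.2893, 0.0316]
ee_rot: [-3.141, 0.0, 0.275]
wrist_force: [-4.0, -0.4, 6.2]
width: 0.0656
finger_force: 29.9
```

Request:
carry_out --increments '[[100, [1.5, 0, -0.2], 0], [100, [1.5, 0, 0], 0], [100, [0, 0, 0], 0], [100, [0, 0, 0], 0]]'

```text
time: 44.1
tool_pos: [0.5697, 0.2899, 0.0316]
ee_rot: [-3.141, 0.003, 0.275]
wrist_force: [-6.9, -1.1, 7.4]
width: 0.0659
finger_force: 29.9
```

Request:
carry_out --increments '[[100, [1, 0, 0], 0], [100, [1, 0, 0], 0], [100, [0, 0, 0], 0], [100, [0, 0, 0], 0]]'

```text
time: 44.5
tool_pos: [0.5698, 0.29, 0.0316]
ee_rot: [-3.141, 0.007, 0.275]
wrist_force: [-11.6, -3.9, 10.2]
width: 0.0657
finger_force: 29.9
```

Contact with the rail: force is rising and position has stopped. Ease off a little, release and lift.

Request:
carry_out --increments '[[100, [-1.5, 0, 0], 0], [100, [0, 0, 0], 0], [40, [0, 0, 0], 0], [20, [0, 0, 0], 0], [0, [0, 0, 0], 0], [0, [0, 0, -35], 0], [0, [0, 0, -35], 0], [0, [0, 0, -30], 0]]'

```text
time: 45.3
tool_pos: [0.572, 0.2901, 0.1325]
ee_rot: [3.142, -0.001, 0.275]
wrist_force: [0.2, 0.3, 0.1]
width: 0.094
finger_force: 0.0
```

```bash
cat >> h.py <<'E'
def timer(f):
    o=robot.get_obs();p=o['tool_pos'];print(p,o['ee_rot'])
    im,k=snap('wrist',f);m=cv2.inRange(cv2.cvtColor(im,cv2.COLOR_BGR2HSV),(8,8,100),(40,90,255))
    n,l,s,c=cv2.connectedComponentsWithStats(m);i=1+s[1:,4].argmax()
    Yw=o['ee_rot'][2];X=np.array([np.cos(Yw),np.sin(Yw)]);Y=np.array([np.sin(Yw),-np.cos(Yw)])
    r=cv2.minAreaRect(max(cv2.findContours((l==i).astype(np.uint8),0,2)[0],key=cv2.contourArea));print(r)
    for b in cv2.boxPoints(r):
        P=pt(k,*b,.066);print(b.round(),P.round(4),((P[:2]-p[:2])@X*1e3).round(1),((P[:2]-p[:2])@Y*1e3).round(1))
    return im,k
E
python3 - <<'E'
from h import *
im,k=timer('w19.png')
E
```

```text
[0.57200611 0.29010458 0.13245478] [ 3.14150123e+00 -1.13657737e-03  2.75240955e-01]
((256.5, 205.0), (70.0, 91.0), 90.0)
[211. 170.] [0.5882 0.3281 0.066 ] 25.9 -32.1
[302. 170.] [0.6056 0.267  0.066 ] 26.0 31.3
[302. 240.] [0.5555 0.251  0.066 ] -26.5 33.2
[211. 240.] [0.5371 0.3154 0.066 ] -26.7 -33.9
```

Request:
carry_out --increments '[[255, [-31, -0.4, 0], 0], [255, [-31, 0, 0], 0], [255, [0, 0, 0], 0], [255, [0, 0, 35], 0], [255, [0, 0, 35], 0], [255, [0, 0, 30], 0], [255, [0, 0, 4], 0], [255, [0, 0, 0], 0]]'

```text
time: 46.15
tool_pos: [0.5117, 0.2734, 0.0262]
ee_rot: [3.141, 0.002, 0.275]
wrist_force: [0.6, 0.1, 0.0]
width: 0.0331
finger_force: 0.0
```

Request:
carry_out --increments '[[255, [0, 0, 0], 0], [255, [0, 0, 0], 0], [255, [0, 0, 0], 0], [255, [0, 0, 0], 0], [255, [0, 0, 0], 0]]'

```text
time: 46.65
tool_pos: [0.5119, 0.2737, 0.0279]
ee_rot: [-3.142, -0.001, 0.275]
wrist_force: [0.2, 0.5, -0.7]
width: 0.0006
finger_force: 0.0
```

```bash
python3 - <<'E'
from h import *
o=robot.get_obs();p=o['tool_pos'];d=np.array([.5717,.2900])-p[:2];Y=o['ee_rot'][2]
print(p,o['width'],'timer origin rel', (np.array([[np.cos(Y),np.sin(Y)],[np.sin(Y),-np.cos(Y)]])@d*1e3).round(1))
im,k=timer('w20.png')
hsv=cv2.cvtColor(im,cv2.COLOR_BGR2HSV);m=cv2.inRange(hsv,(45,80,30),(85,255,255));cs=cv2.findContours(m,0,2)[0]
print([cv2.boundingRect(c) for c in cs if cv2.contourArea(c)>15], px(k,(*p[:2],p[2]-.014)))
E
```

```text
[0.51194979 0.27372186 0.02789015] 0.0006042769168347396 timer origin rel [61.9  0.6]
[0.51194979 0.27372186 0.02789015] [-3.14156790e+00 -1.12035089e-03  2.75457073e-01]
((257.0, 138.0), (130.0, 178.0), 90.0)
[168.  73.] [0.583  0.3267 0.066 ] 82.8 -31.7
[346.  73.] [0.6004 0.2656 0.066 ] 82.9 31.8
[346. 203.] [0.5546 0.2493 0.066 ] 34.4 35.1
[168. 203.] [0.5354 0.3166 0.066 ] 34.2 -34.8
[] [256.7826054  233.60448756]
```

Request:
carry_out --increments '[[255, [8, 0.3, 0], 0], [255, [7, 0, 0], 0], [255, [0, 0, 0], 0], [255, [0, 0, 0], 0], [255, [1.5, 0, 0], 0], [255, [1.5, 0, 0], 0], [255, [0, 0, 0], 0], [255, [0, 0, 0], 0]]'

```text
time: 47.5
tool_pos: [0.5285, 0.2781, 0.027]
ee_rot: [3.142, 0.001, 0.276]
wrist_force: [-2.2, -1.4, 1.3]
width: 0.0001
finger_force: 1.5
```

Request:
carry_out --increments '[[255, [1, 0, 0], 0], [255, [1, 0, 0], 0], [255, [0, 0, 0], 0], [255, [0, 0, 0], 0]]'

```text
time: 47.9
tool_pos: [0.5306, 0.2787, 0.027]
ee_rot: [-3.142, 0.001, 0.275]
wrist_force: [-3.7, -0.8, 0.8]
width: 0.0005
finger_force: 2.0
```

Request:
carry_out --increments '[[255, [1, 0, 0], 0], [255, [1, 0, 0], 0], [255, [0, 0, 0], 0], [255, [0, 0, 0], 0]]'

```text
time: 48.3
tool_pos: [0.5308, 0.2788, 0.027]
ee_rot: [3.141, 0.005, 0.276]
wrist_force: [-8.7, -0.9, 4.2]
width: 0.0005
finger_force: 4.4
```

Force is 8.7 N, well past 4 N, and the travel has stopped: the button is fully in. Withdraw straight back, then rise.

Request:
carry_out --increments '[[255, [0.5, 0, 0], 0], [255, [0, 0, 0], 0], [255, [-4, 0, 0], 0], [255, [-6, 0, 0], 0], [255, [-15, 0, 0], 0], [255, [-25, 0, 0], 0], [255, [0, 0, -40], 0], [255, [0, 0, -40], 0]]'

```text
time: 49.1
tool_pos: [0.4838, 0.2648, 0.1058]
ee_rot: [3.14, 0.002, 0.275]
wrist_force: [1.9, -0.2, 0.8]
width: 0.0007
finger_force: 0.0
```

Request:
carry_out --increments '[[255, [0, 0, -45], 0], [255, [0, 0, -45], 0], [255, [0, 0, 0], 0], [255, [0, 0, 0], 0], [255, [0, 0, 0], 0]]'

```text
time: 49.6
tool_pos: [0.4852, 0.2655, 0.196]
ee_rot: [3.141, 0.001, 0.275]
wrist_force: [-1.4, 0.2, 0.4]
width: 0.0006
finger_force: 0.0
```

```bash
python3 - <<'E'
from h import *
im,k=timer('w21.png')
t,_=snap('top','t5.png'); 
a=cv2.resize(im,(480,360)); b=cv2.resize(t[150:270,60:180],(320,320),interpolation=cv2.INTER_CUBIC)
cv2.imwrite('pics/end.png',np.hstack([a,np.vstack([b,np.zeros((40,320,3),np.uint8)])]))
E
```

```text
[0.48523259 0.26549535 0.19599377] [3.14098072e+00 6.65948587e-04 2.75092833e-01]
((256.5, 82.5), (61.0, 79.0), 90.0)
[217.  52.] [0.5829 0.3271 0.066 ] 110.7 -32.8
[296.  52.] [0.6004 0.2652 0.066 ] 110.8 31.6
[296. 113.] [0.5541 0.2506 0.066 ] 62.2 33.1
[217. 113.] [0.5357 0.3152 0.066 ] 62.1 -34.2
```

View pics/end.png

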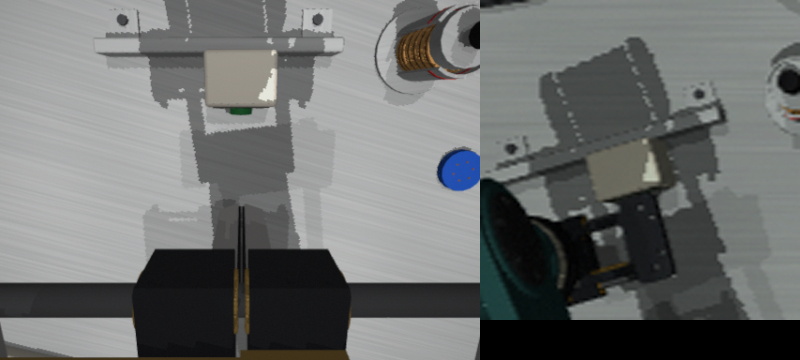

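The timer stands square against the rail, its button out again after the press, and the weight is in the tube. Handing in.

```bash
python3 -c "
from bench import robot
print(robot.close_job())"
```

```text
the job is handed in; nothing more can be done
None
```

I handed the job in at about 50 s. One biscuit was already loaded, so all five from the sheet went into the tube (no spares left). That brought the stack to the red line, and the weight stands on it. The timer's button was then pressed fully in, and it stands square against the rail. I did not touch the jar, cake ring or palette knife.

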